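# Pack the vaccine cool box and throw out expired stock at the pedal bin

## Task

Get the vaccine cool box ready for the outreach round. Press the yellow waste bin's pedal down to its stop so that the lid swings up and stays up, put every expired carton (red band) in the bin, then push the lid shut again. Put every good carton (blue band) gently inside the cool box, and move the sensor clip from the rim of the grey stock tray onto the cool box's thin inner lip, any side, clamped with its white sensor capsule hanging inside the box; leave the other things on the counter undisturbed.

Things in the scene. Friction and masses are not known exactly. Their poses are not given: they have to be found in the camera images.
- bin: Yellow pedal bin on a heavy black plinth, fixed; 160 (x) x 220 (y) x 195 mm tall. Origin: centre of its underside. Front with the pedal faces its own -x (the robot). Mouth inside 150 (x) x 210 (y) mm, walls 5 mm, rim and hinge 195 mm up, inner floor 45 mm up. Lid hinged along the back: hinge line at x = +85 mm.
- bin_pedal (a joint): Angle of the light grey pedal (black ridges) at the bin's foot (hinge 30 mm in front of the bin's centre, 28 mm up): 0 at rest, 0.27 rad at its stop; springs back. It takes about 10 N at first, 6 N at the stop, and lifts the lid by a rocker; only near the stop does the lid pass the upright and stay up when the pedal is let go.
- pedal_pad (a point): Pressing point on top of the pedal, mid-width, 42 mm out from the bin's front wall. The pedal is 90 mm wide and reaches 23 mm further out. The point is about 51 mm above the counter at rest and 25 mm at the stop.
- bin_lid (a joint): Angle of the bin's yellow lid: 0 shut, about 1.7 rad when thrown open past the upright, 1.75 its limit. It rests open beyond about 1.5 rad and falls shut softly from less.
- lid_edge (a point): Middle of the lid's free edge, 171 mm from the hinge line (lid 170 x 226 mm, 11 to 16 mm thick); in front when shut, on top about 365 mm above the counter when open. Shut the lid by pushing it from behind, near this edge, over to the front.
- expired1: Expired carton: white box with a RED band, 100 (x) x 45 (y) x 60 (z) mm, 80 to 170 g, standing with z up at the start. Origin: its centre. May be absent (None).
- expired2: Expired carton: white box with a RED band, 100 (x) x 45 (y) x 60 (z) mm, 80 to 170 g, standing with z up at the start. Origin: its centre. May be absent (None).
- good1: Good carton: white box with a BLUE band, 100 (x) x 45 (y) x 60 (z) mm, 80 to 170 g, standing with z up at the start. Origin: its centre. May be absent (None).
- good2: Good carton: white box with a BLUE band, 100 (x) x 45 (y) x 60 (z) mm, 80 to 170 g, standing with z up at the start. Origin: its centre. May be absent (None).
- good3: Good carton: white box with a BLUE band, 100 (x) x 45 (y) x 60 (z) mm, 80 to 170 g, standing with z up at the start. Origin: its centre. May be absent (None).
- coolbox: Open cream cool box, fixed, 240 (x) x 350 (y) mm outside. Origin: centre of its underside. Inside 190 (x) x 300 (y) mm, floor (blue ice packs) 61 mm up. On its shoulder, 155 mm up, stands a white inner lip, 6 mm thick, top 195 mm up, flush with the inner walls: it lies at x = -95 to -101 (side nearest the robot), x = 95 to 101, y = -150 to -156 and y = 150 to 156 mm.
- tray: Grey open stock tray with other vaccine in it, fixed, 180 (x) x 240 (y) x 85 mm tall, walls 6 mm. Origin: centre of its underside. At the start the sensor clip sits on its wall nearest the robot (-x wall), pivot about 11 mm above the rim, capsule inside the tray.
- clip: Blue spring clip, like a big peg, 85 g, a white sensor capsule (30 x 14 x 50 mm) on its +x half. Origin: the pivot; z up along the handles, jaws down, so it pinches an edge across its x. Flat handles 24 mm wide (y) rise 56 mm above the pivot; on a 6 mm wall they are 48 mm apart over their outer faces 35 mm above the pivot. The crotch is 4 mm below the pivot: set it 8 to 16 mm above an edge.
- clip_jaw (a joint): Opening of the clip: 0 shut on nothing, about 0.15 on a 6 mm wall, 0.524 rad fully open; sprung shut. Squeezing the handles along x until parallel, 34 mm over their outer faces, opens it fully (20 mm between the pads); about 8 N a side. The capsule reaches 70 mm below the pivot and then 42 mm to the +x side.
- pad_in (a point): Middle of the clip's rubber pad on the capsule side, 3 mm behind its gripping face, 38 mm below the pivot. The pads span 32 to 45 mm below the pivot.
- pad_out (a point): Middle of the clip's other pad, 3 mm behind its gripping face, 38 mm below the pivot.
Not all that is in view belongs to the job. Leave any pink look-alike of the good2 alone.

How it is judged:
By the outcome, as a careful person would: the job done as asked, in the order asked, and still so for the second after the job is handed in, with the robot touching nothing.
Of expired1, expired2 only 1 to 2 are there at a start; the rules pass over those that are not, and their reading is None.
Of good1, good2, good3 only 2 to 3 are there at a start; the rules pass over those that are not, and their reading is None.
At some moment in a run one of expired1, expired2, good1, good2, good3 may be knocked a few centimetres aside while the robot is not near it.
It also fails if it takes over 210 s, if anything falls off the work surface, if the arm or the gripper's body presses on something with over 40 N, if the wrist force passes 120 N, or if a joint passes its speed limit or range.

## Robot

A 6-joint arm with a two-finger parallel gripper is mounted at the origin on the work surface. World frame = base frame: x ahead of the robot, y to its left, z up, the work surface at z = 0. Lengths are in mm, angles in degrees, forces in N, time in s.
With the tool pointing down it reaches from about 300 to 850 mm from the base axis. Payload 4.2 kg.
Tool frame: the origin (TCP) lies between the finger pads; the fingertips stand 8 mm ahead of it and the grasp point (between the pads) lies 11 mm behind it; x points along the fingers, y is the direction in which the jaws open and shut, and the axes are right-handed (so a half turn about x gives the same grasp; the last joint's range is limited). The gripper opens to 91 mm and grips with 3 to 60 N. Pads are 32 mm wide; open, the fingers measure 118 mm over their backs; the gripper's body (76 mm by 178 mm) begins 60 mm behind the grasp point.
Start: joints at [-69.901, 18.312, 89.639, -0, 72.044, -1.146], TCP at [208.362, -535.936, 221.976] pointing down, gripper open.
Joint ranges: [-177.97, 177.97], [-48.28, 115.42], [12.27, 149.76], [-77.06, 257.06], [2.81, 150.46], [-146.56, 146.56]. Speed limits (degrees/s): [147.25, 147.25, 180, 180, 180, 180].

## Interface

Orientations are given as [roll, pitch, yaw] about the fixed x, y, z axes, in that order (R = Rz(yaw) Ry(pitch) Rx(roll)).
In Python, from workcell import env gives the robot as it stands.
- The arm moves only by the tool arm_command, never from a script. Its arguments are lists of equal length, an entry for each row: "slide": the shift along the tool's x, y, z in cm, a list of three; "turn": the turn, a rotation vector about the tool's x, y, z in rad, a list of three; "grip": the closure in counts, from 0 (fully open) to 255 (shut). A call has 1 to 20 rows; each row is the pose to reach, as a shift and turn from the pose commanded when the call began, along the tool's axes at that moment; what a row does not reach only later rows make up. A row lasts 1/12 s, in which the tool goes at most 41.7 mm and 7.16 degrees, less where a joint would pass 70% of its speed; a pose out of reach is approached as far as the arm can. A call with a gripper value outside its range is refused whole. The fingers move at their own pace and stop on an object; "newtons" is the grip in N (left out, the last holds). Time passes only in rows, so rows that repeat a pose let the fingers close. It gives the time, the measured TCP pose, the force and the opening at its end, in the units of the state.
- env.state(): the state, without advancing time (a new reading comes with each control period).
- env.grab_frame(name): name is "scene" or "side" or "wrist"; returns (picture, depth): 480x640x3 uint8, red, green, blue; 480x640 float32, mm along the optical axis (not along the pixel's ray), 0 where there is no reading.
- env.calibration(name): a dict with "K" (3x3 intrinsics, pixels), "camera_from_world" (4x4, takes a point from world to camera coordinates); the wrist camera has in their place "T_tool_cam" (4x4, takes a point from camera to tool coordinates, whose origin is the TCP and whose axes are the tool frame's). Camera axes: x right, y up, looking along -z (the intrinsics and any distortion apply to the point x, -y, -z); pixel columns grow to the right and rows downward; lengths in mm; the calibration is good to about 2 mm. A picture is of the moment at which its call begins: read the wrist's pose just before it. calibration takes no time and is no camera call.
- env.job_done(): hands the job in, once; it reports no verdict.
Trained networks look in the newest picture that a camera, given by its name, has taken for a name from the list of things; names that differ only in an ending like _2 or _b are one class to them, and where a whole thing is asked for, a point or a joint stands for the part that bears it (a point fixed in the world has none). Each returns a list of dicts, best first, with "p" (0 to 1); they miss things now and then, are a little off and sometimes report something else, mostly with a low value. They report only what shows in the picture. A call takes as long as a camera call. They do not tell look-alikes from the thing itself.
- env.search_frame(camera, label): "point" ([x, y, z] in mm, in world coordinates, good to about 4 mm: the middle of the surface that is visible of it).
The state is a dict: "time_s": time; "qpos": joint angles; "qvel": joint speeds; "effort": joint torques, N m; "ee_pos": TCP position; "ee_rot": TCP orientation; "force": force on the tool from outside, world axes, zero at the start; "torque": the same for the moment, N m; "gripper_width": finger opening in mm.
Only numpy, scipy, OpenCV 4.12 (cv2) and the standard library are available. Lean on these libraries where they do the work, as an engineer would, in place of code of your own. Each camera call takes 0.05 s, during which the arm holds its last target.

## Working session

There is one attempt and no reset: what is moved stays moved. The work goes in short steps, Python scripts to look and compute and a tool call to move; the robot and the scene stay as the last step left them, time stands still between calls to the robot, and variables do not carry over. Pictures are saved under pics/ and viewed, and the job is handed in when it is done.

Besides the shell and the picture viewer there is one more tool, called after "Request:" as name(argument=value, ...), one argument or row to a line, values as JSON. arm_command: Moves the arm, as the interface text tells. Its arguments: {"type":"object","properties":{"slide":{"type":"array","items":{"type":"array","items":{"type":"number"}}},"turn":{"type":"array","items":{"type":"array","items":{"type":"number"}}},"grip":{"type":"array","items":{"type":"number"}},"newtons":{"type":"number"}},"required":["slide","turn","grip"]}

```bash
ls; mkdir -p pics; cat > h.py <<'E'
import numpy as np, cv2
from workcell import env
from scipy.spatial.transform import Rotation as R
def save(name,img): cv2.imwrite('pics/'+name+'.png', cv2.cvtColor(img,cv2.COLOR_RGB2BGR))
E
python3 - <<'E'
from h import *
print(env.state())
for c in ['scene','side','wrist']:
    p,d=env.grab_frame(c); save(c+'0',p); np.save('pics/'+c+'0.npy',d)
    k=env.calibration(c); print(c,k)
E
```

```text
pics
{'time_s': 0.0, 'qpos': array([-6.98998883e+01,  1.83493884e+01,  8.97047911e+01, -6.82963600e-04,
        7.20423953e+01, -1.14707820e+00]), 'qvel': array([ 0.01778402, -0.03860307,  0.01165297,  0.09652632, -0.0189743 ,
       -0.0085025 ]), 'effort': array([-1.10987126e-03, -4.12462807e+01, -2.31974065e+01,  7.22593954e-02,
        4.55880084e-02, -1.45615868e-04]), 'ee_pos': array([ 208.19916934, -535.47518457,  221.15377948]), 'ee_rot': array([-90.76184612,  89.90342296, 110.48555494]), 'force': array([-0.24338214,  0.39692902,  0.45870158]), 'torque': array([-0.03870321,  0.03767672, -0.04716073]), 'gripper_width': 91.2210631572292}
scene {'K': array([[461.162851  ,   0.        , 316.56206986],
       [  0.        , 461.162851  , 241.26656621],
       [  0.        ,   0.        ,   1.        ]]), 'camera_from_world': array([[-2.58439544e-02,  9.99643050e-01,  6.77218246e-03,
         5.46936398e+00],
       [-6.94320224e-01, -2.28233862e-02,  7.19304192e-01,
         2.86709140e+02],
       [ 7.19202000e-01,  1.38876015e-02,  6.94662233e-01,
        -1.64728354e+03],
     
[... 433 characters left out ...]
+02],
       [-1.22650284e-01,  7.45068438e-01,  6.55614162e-01,
        -1.10696392e+03],
       [ 0.00000000e+00,  0.00000000e+00,  0.00000000e+00,
         1.00000000e+00]])}
wrist {'K': array([[403.46242008,   0.        , 322.24617053],
       [  0.        , 403.46242008, 233.26547212],
       [  0.        ,   0.        ,   1.        ]]), 'T_tool_cam': array([[-3.76190227e-04,  2.35782549e-01, -9.71805767e-01,
        -1.62103119e+02],
       [ 9.99999769e-01, -4.61960101e-04, -4.99186449e-04,
        -7.44471311e-01],
       [-5.66634943e-04, -9.71805730e-01, -2.35782321e-01,
        -6.51959277e+01],
       [ 0.00000000e+00,  0.00000000e+00,  0.00000000e+00,
         1.00000000e+00]])}
```

View pics/scene0.png

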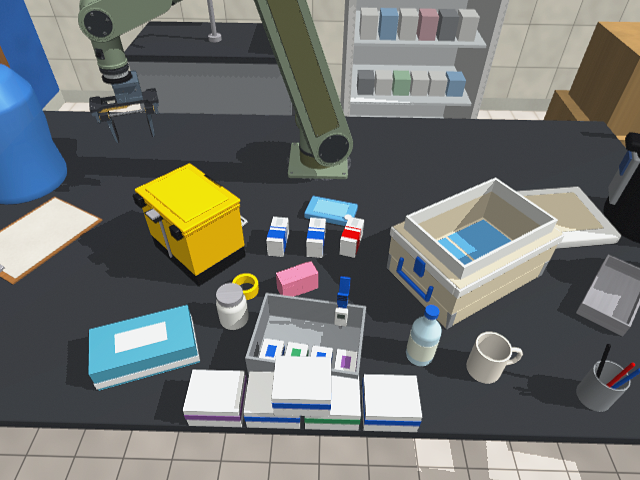

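View pics/side0.png

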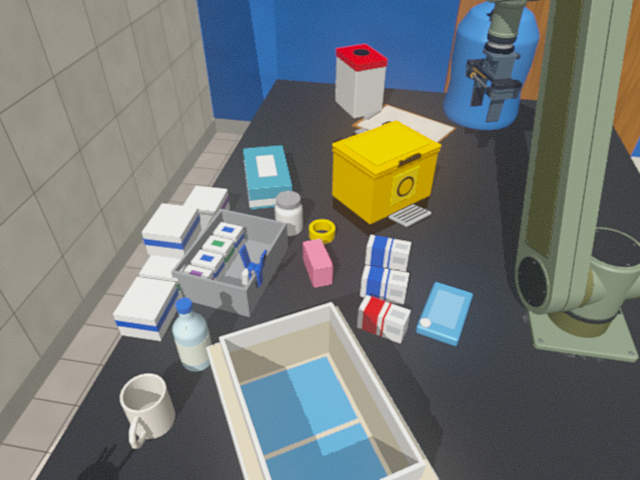

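View pics/wrist0.png

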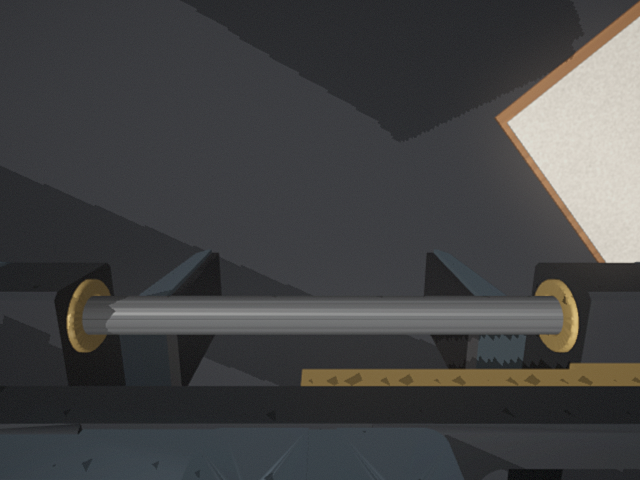

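The scene picture shows three cartons in a row, blue at (277,236), blue at (316,237) and red at (351,237). The pink look-alike is at (298,280), the clip at (343,295) on the tray, the bin at (190,220) and the cool box at (475,245). The boxes at the back, the blue pouch at (330,208) and the small vials in the tray could be mistaken for job items.

```bash
cat >> h.py <<'E'
def cloud(cam,d,Twt=None):
    k=env.calibration(cam);K=k['K']
    v,u=np.mgrid[0:480,0:640]
    x=(u-K[0,2])/K[0,0]*d; y=(v-K[1,2])/K[1,1]*d
    P=np.stack([x,-y,-d,np.ones_like(d)],-1)
    M=np.linalg.inv(k['camera_from_world']) if 'camera_from_world' in k else Twt@k['T_tool_cam']
    W=P@M.T; W=W[...,:3]; W[d<=0]=np.nan
    return W
def tool(s=None):
    s=s or env.state(); T=np.eye(4); T[:3,:3]=R.from_euler('xyz',s['ee_rot'],degrees=True).as_matrix(); T[:3,3]=s['ee_pos']; return T
E
python3 - <<'E'
from h import *
np.set_printoptions(precision=1,suppress=True)
for c in ['scene','side']:
    for n in ['bin','pedal_pad','lid_edge','expired1','expired2','good1','good2','good3','coolbox','tray','clip','pad_in','pad_out']:
        r=env.search_frame(c,n); print(c,n,[(np.round(np.array(q['point'])),round(q['p'],2)) for q in r[:5]])
for c in ['scene','side']:
    W=cloud(c,np.load(f'pics/{c}0.npy'))
    np.save(f'pics/{c}W.npy',W)
print(env.state()['time_s'], env.state()['ee_rot'], tool()[:3,:3])
E
```

```text
scene bin [(array([ 515., -298.,  191.]), 0.6)]
scene pedal_pad [(array([ 392., -207.,   59.]), 0.63)]
scene lid_edge [(array([ 482., -323.,  209.]), 0.79), (array([695.,  77., 129.]), 0.4)]
scene expired1 [(array([453., 104.,  58.]), 0.67)]
scene expired2 [(array([453., 104.,  58.]), 0.67)]
scene good1 [(array([457.,   4.,  58.]), 0.84), (array([607., -37.,  51.]), 0.59), (array([ 453., -100.,   56.]), 0.56)]
scene good2 [(array([457.,   4.,  58.]), 0.84), (array([607., -37.,  51.]), 0.59), (array([ 453., -100.,   56.]), 0.56)]
scene good3 [(array([457.,   4.,  58.]), 0.84), (array([607., -37.,  51.]), 0.59), (array([ 453., -100.,   56.]), 0.56)]
scene coolbox [(array([551., 401., 129.]), 0.73), (array([692.,  78., 132.]), 0.66)]
scene tray [(array([747., -17.,  45.]), 0.58)]
scene clip [(array([730.,  71., 106.]), 0.6)]
scene pad_in [(array([727.,  73., 113.]), 0.57), (array([552., 405., 126.]), 0.56)]
scene pad_out [(array([694.,  79., 130.]), 0.55)]
side bin [(array([ 464., -267.,  156.]), 0.9)]
side pedal_pad [(array([ 382., -241.,   49.]), 0.81), (array([800.,   9.,  57.]), 0.5
[... 231 characters left out ...]
 0.83), (array([586., -11.,  58.]), 0.82), (array([423.,  22.,  50.]), 0.77)]
side good2 [(array([429., -84.,  54.]), 0.83), (array([586., -11.,  58.]), 0.82), (array([423.,  22.,  50.]), 0.77)]
side good3 [(array([429., -84.,  54.]), 0.83), (array([586., -11.,  58.]), 0.82), (array([423.,  22.,  50.]), 0.77)]
side coolbox [(array([533., 371.,  78.]), 0.93)]
side tray [(array([800.,   9.,  57.]), 0.93)]
side clip [(array([718.,  85., 108.]), 0.9)]
side pad_in [(array([722.,  77., 108.]), 0.86)]
side pad_out [(array([694.,  82., 107.]), 0.61), (array([ 382., -242.,   48.]), 0.3), (array([716.,  83., 108.]), 0.15)]
1.45 [ 83.7  90.  -75. ] [[ 0.   0.4 -0.9]
 [-0.  -0.9 -0.4]
 [-1.   0.   0. ]]
```

```bash
cat > top.py <<'E'
from h import *
np.set_printoptions(precision=1,suppress=True)
def rect(P,lab):
    P=np.asarray(P,np.float32)
    (c,s,a)=cv2.minAreaRect(P[:,:2]); print(lab,len(P),'c',np.array(c),'size',np.array(s),'ang',round(a,1),'z',np.median(P[:,2]))
for c in ['scene','side']:
    W=np.load(f'pics/{c}W.npy'); I=cv2.imread(f'pics/{c}0.png').astype(int)
    b,g,r=I[...,0],I[...,1],I[...,2]
    def comp(m,lab,minn=60):
        n,L,st,_=cv2.connectedComponentsWithStats(m.astype(np.uint8))
        for i in range(1,n):
            if st[i,4]>=minn: rect(W[L==i],c+' '+lab+str(st[i,:2]))
    X,Y,Z=W[...,0],W[...,1],W[...,2]
    comp((abs(Z-60)<5)&(abs(X-430)<90)&(abs(Y)<200),'cart')
    comp((Z>40)&(Z<70)&(abs(X-600)<60)&(abs(Y+30)<80),'pink')
    comp((Z>190)&(Z<202)&(Y>150),'lip')
    comp((Z>185)&(Z<230)&(Y<-120)&(X>350)&(r>150)&(b<80),'lid')
    comp((abs(Z-85)<4)&(X>630),'trayrim')
    comp((Z>89)&(Z<170)&(X>630)&(X<790)&(Y>20)&(Y<130)&(b>g+30),'clip',20)
    comp((Z>20)&(Z<80)&(Y<-120)&(X>300)&(X<430)&(abs(r-b)<40),'pedal',20)
E
python3 top.py
```

```text
Traceback (most recent call last):
  File "top.py", line 14, in <module>
    comp((abs(Z-60)<5)&(abs(X-430)<90)&(abs(Y)<200),'cart')
    ~~~~^^^^^^^^^^^^^^^^^^^^^^^^^^^^^^^^^^^^^^^^^^^^^^^^^^^
  File "top.py", line 12, in comp
    if st[i,4]>=minn: rect(W[L==i],c+' '+lab+str(st[i,:2]))
                      ~~~~^^^^^^^^^^^^^^^^^^^^^^^^^^^^^^^^^
  File "top.py", line 5, in rect
    (c,s,a)=cv2.minAreaRect(P[:,:2]); print(lab,len(P),'c',np.array(c),'size',np.array(s),'ang',round(a,1),'z',np.median(P[:,2]))
            ~~~~~~~~~~~~~~~^^^^^^^^^
cv2.error: OpenCV(4.12.0) /io/opencv/modules/imgproc/src/convhull.cpp:143: error: (-215:Assertion failed) total >= 0 && (depth == CV_32F || depth == CV_32S) in function 'convexHull'
```

```bash
sed -i 's/minAreaRect(P\[:,:2\])/minAreaRect(np.ascontiguousarray(P[:,:2]))/' top.py; python3 top.py
```

```text
scene cart[266 217] 411 c [ 428.5 -105.3] size [ 47.  104.6] ang 83.1 z 60.34842
scene cart[340 217] 401 c [422.7 105.2] size [ 45.4 105.5] ang 74.1 z 60.194477
scene cart[306 218] 412 c [429.1   2.8] size [ 45.9 104.1] ang 85.7 z 60.272873
scene pink[276 262] 733 c [593.3 -41.1] size [ 50.2 101.8] ang 25.4 z 59.65884
scene lip[356   4] 285 c [-1073.8   434. ] size [546.7  57.7] ang 87.5 z 196.2847
scene lip[478  23] 72 c [-712.5  705.7] size [244.7  34. ] ang 7.2 z 196.35059
scene lip[417  28] 61 c [-698.9  436.1] size [104.3  51.3] ang 43.2 z 195.90675
scene lip[592  33] 187 c [-540.7 1193.2] size [374.3  30.4] ang 1.5 z 195.82784
scene lip[624 154] 93 c [279.4 879.3] size [ 20.1 100.8] ang 89.7 z 196.03893
scene lip[406 178] 1118 c [518.2 411.5] size [206.3 319.3] ang 32.6 z 194.41238
scene lid[135 167] 4037 c [ 464.4 -326.9] size [231.8 171.7] ang 46.5 z 209.70222
scene trayrim[433 282] 128 c [675.2 379.2] size [ 63.6 166.6] ang 8.4 z 84.92605
scene trayrim[245 293] 524 c [782.9 -38.5] size [173.7 184.2] ang 81.3 z 85.11467
scene trayrim[331 304] 351 c [800.   86.4] size [ 56.6 1
[... 1237 characters left out ...]
32] 79 c [  801.3 -1476. ] size [ 30.7 174.9] ang 88.0 z 84.39329
side trayrim[ 0 56] 306 c [1626.1 -689.5] size [ 15.8 710.3] ang 0.2 z 84.96674
side trayrim[147 209] 1064 c [824.9  -9.7] size [246.4 279.3] ang 82.1 z 84.8445
side trayrim[175 330] 103 c [776.1 270.9] size [63.7 28.6] ang 32.3 z 84.06473
side trayrim[236 366] 71 c [651.1 318.8] size [48.4  5.1] ang 30.6 z 84.55355
side trayrim[122 374] 101 c [843.2 383.6] size [60.3 17.7] ang 69.2 z 84.71886
side trayrim[123 388] 143 c [802.6 414. ] size [73.7 30.3] ang 39.8 z 85.10129
side clip[239 245] 339 c [708.9  74.1] size [25.9 55.5] ang 83.2 z 118.97507
side pedal[391 197] 584 c [ 360.2 -272.7] size [155.   69.6] ang 47.8 z 49.713234
```

```bash
cat >> h.py <<'E'
np.set_printoptions(precision=3,suppress=True)
def frame(yaw_z,tilt=0):
    # tool down, tool z horizontally toward yaw_z deg; tilt: tip leans toward +z dir
    a=np.radians(yaw_z); t=np.radians(tilt); b=np.array([np.cos(a),np.sin(a),0]); u=np.array([0,0,1.])
    x=np.sin(t)*b-np.cos(t)*u; z=np.cos(t)*b+np.sin(t)*u; y=np.cross(z,x)
    return np.stack([x,y,z],1)
def go(Rt,pt,T=None):
    T=tool() if T is None else T
    sl=T[:3,:3].T@(np.asarray(pt,float)-T[:3,3])/10
    tv=R.from_matrix(T[:3,:3].T@Rt).as_rotvec()
    print('slide',np.round(sl,2),'turn',np.round(tv,3),'rows',max(np.linalg.norm(sl)*10/41.7,np.degrees(np.linalg.norm(tv))/7.16).round(1))
    N=np.eye(4);N[:3,:3]=Rt;N[:3,3]=pt; return N
BIN=np.array([464.5,-327,0.]);by=np.radians(-43.5)
def binp(x,y,z): return BIN+np.array([np.cos(by)*x-np.sin(by)*y,np.sin(by)*x+np.cos(by)*y,z])
E
python3 - <<'E'
from h import *
F=frame(-43.5,12)
T0=tool()
go(T0[:3,:3],T0[:3,3]+[0,0,100])
p=binp(-116,0,80); print(p)
go(F,[300,-260,300])
go(F,p+[0,0,60]); go(F,p)
E
```

```text
slide [-10.   0.   0.] turn [0. 0. 0.] rows 2.4
[ 380.357 -247.151   80.   ]
slide [ -7.8  -22.4  -18.54] turn [-2.003 -0.133  0.21 ] rows 16.2
slide [  8.2  -20.68 -26.5 ] turn [-2.003 -0.133  0.21 ] rows 16.2
slide [ 14.2  -20.69 -26.5 ] turn [-2.003 -0.133  0.21 ] rows 16.2
```

Request:
arm_command(
  slide=[
    [-8,0,0],
    [-8,0,0],
    [-7.8,-22.4,-18.5],
    [-7.8,-22.4,-18.5],
    [-7.8,-22.4,-18.5],
    [-7.8,-22.4,-18.5],
    [-7.8,-22.4,-18.5],
    [-7.8,-22.4,-18.5],
    [-7.8,-22.4,-18.5],
    [-7.8,-22.4,-18.5],
    [-7.8,-22.4,-18.5],
    [-7.8,-22.4,-18.5],
    [-7.8,-22.4,-18.5],
    [-7.8,-22.4,-18.5],
    [-7.8,-22.4,-18.5],
    [-7.8,-22.4,-18.5],
    [-7.8,-22.4,-18.5],
    [-7.8,-22.4,-18.5],
    [-7.8,-22.4,-18.5],
    [-7.8,-22.4,-18.5],
  ],
  turn=[
    [0,0,0],
    [0,0,0],
    [-2.003,-0.133,0.21],
    [-2.003,-0.133,0.21],
    [-2.003,-0.133,0.21],
    [-2.003,-0.133,0.21],
    [-2.003,-0.133,0.21],
    [-2.003,-0.133,0.21],
    [-2.003,-0.133,0.21],
    [-2.003,-0.133,0.21],
    [-2.003,-0.133,0.21],
    [-2.003,-0.133,0.21],
    [-2.003,-0.133,0.21],
    [-2.003,-0.133,0.21],
    [-2.003,-0.133,0.21],
    [-2.003,-0.133,0.21],
    [-2.003,-0.133,0.21],
    [-2.003,-0.133,0.21],
    [-2.003,-0.133,0.21],
    [-2.003,-0.133,0.21],
  ],
  grip=[255,255,255,255,255,255,255,255,255,255,255,255,255,255,255,255,255,255,255,255],
)

```text
time_s: 3.12
ee_pos: [299.4, -260.1, 300.1]
ee_rot: [0.1, 78.0, -43.5]
force: [-0.4, -0.4, 0.2]
gripper_width: 0.4
```

```bash
python3 - <<'E'
from h import *
s=env.state(); print(s['qpos'],s['ee_pos'],s['ee_rot'],s['gripper_width'],s['force'])
p,d=env.grab_frame('side'); save('side1',p)
p,d=env.grab_frame('wrist'); save('wrist1',p)
F=frame(-43.5,12); print(R.from_matrix(F).as_euler('xyz',degrees=True))
go(F,binp(-116,0,80)); go(F,binp(-116,0,65))
E
```

```text
[-42.462  -7.327 108.662  -0.241  66.688 -88.728] [ 299.372 -260.081  300.071] [  0.135  78.021 -43.527] 0.4326894153456172 [-0.356 -0.368  0.174]
[  0.   78.  -43.5]
slide [22.55  6.5   0.27] turn [-0.003 -0.     0.   ] rows 5.6
slide [24.02  6.5  -0.04] turn [-0.003 -0.     0.   ] rows 6.0
```

View pics/side1.png

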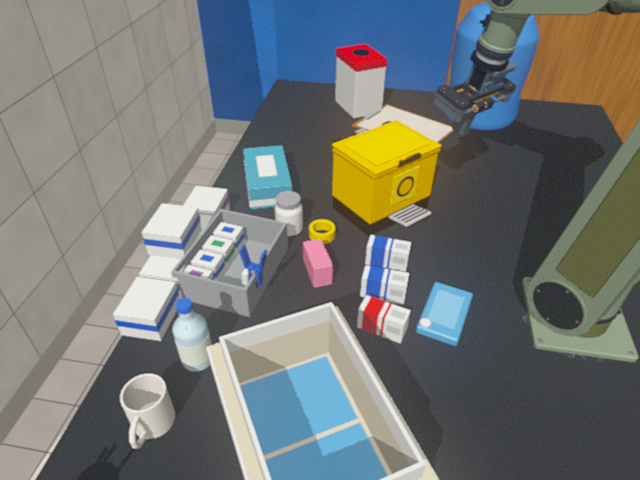

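View pics/wrist1.png

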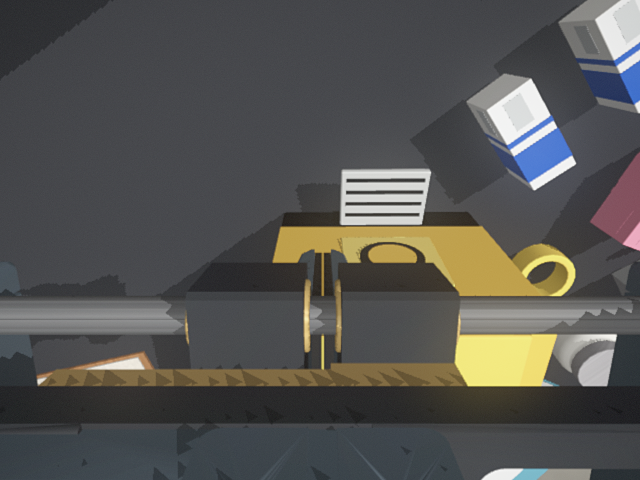

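Request:
arm_command(
  slide=[
    [4,6.5,0],
    [4,6.5,0],
    [12,6.5,0.1],
    [12,6.5,0.1],
    [20,6.5,0.1],
    [20,6.5,0.1],
    [22,6.5,0.2],
    [22,6.5,0.2],
    [22,6.5,0.2],
  ],
  turn=[
    [0,0,0],
    [0,0,0],
    [0,0,0],
    [0,0,0],
    [0,0,0],
    [0,0,0],
    [0,0,0],
    [0,0,0],
    [0,0,0],
  ],
  grip=[255,255,255,255,255,255,255,255,255],
)

```text
time_s: 3.97
ee_pos: [378.8, -245.6, 84.6]
ee_rot: [-0.1, 78.2, -43.6]
force: [1.0, -0.6, -0.1]
gripper_width: 0.4
```

```bash
python3 - <<'E'
from h import *
s=env.state(); print(s['ee_pos'],s['ee_rot'],s['force'])
p,d=env.grab_frame('side'); save('side2',p[100:340,260:580].repeat(2,0).repeat(2,1))
F=frame(-43.5,12)
for z in (60,45,35,30,25,20):go(F,binp(-116,0,z))
E
```

```text
[ 378.83  -245.552   84.571] [ -0.069  78.164 -43.623] [ 1.033 -0.647 -0.126]
slide [ 2.56 -0.03 -0.41] turn [-0.001  0.    -0.   ] rows 0.6
slide [ 4.03 -0.03 -0.72] turn [-0.001  0.    -0.   ] rows 1.0
slide [ 5.01 -0.03 -0.93] turn [-0.001  0.    -0.   ] rows 1.2
slide [ 5.5  -0.03 -1.04] turn [-0.001  0.    -0.   ] rows 1.3
slide [ 5.98 -0.03 -1.14] turn [-0.001  0.    -0.   ] rows 1.5
slide [ 6.47 -0.03 -1.24] turn [-0.001  0.    -0.   ] rows 1.6
```

View pics/side2.png

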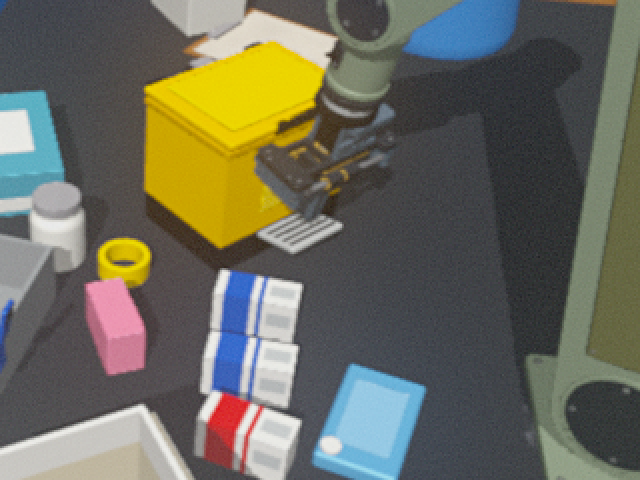

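Request:
arm_command(
  slide=[
    [1.3,0,-0.2],
    [2.6,0,-0.4],
    [3.3,0,-0.6],
    [4.0,0,-0.7],
    [4.5,0,-0.8],
    [5.0,0,-0.9],
    [5.3,0,-1.0],
    [5.5,0,-1.0],
    [5.7,0,-1.1],
    [6.0,0,-1.1],
    [6.0,0,-1.1],
    [6.0,0,-1.1],
  ],
  turn=[
    [0,0,0],
    [0,0,0],
    [0,0,0],
    [0,0,0],
    [0,0,0],
    [0,0,0],
    [0,0,0],
    [0,0,0],
    [0,0,0],
    [0,0,0],
    [0,0,0],
    [0,0,0],
  ],
  grip=[255,255,255,255,255,255,255,255,255,255,255,255],
)

```text
time_s: 5.02
ee_pos: [380.4, -246.5, 32.8]
ee_rot: [0.4, 77.7, -43.3]
force: [-24.0, 25.4, 91.1]
gripper_width: 0.4
```

```bash
python3 - <<'E'
from h import *
s=env.state(); print(s['ee_pos'],s['ee_rot'],s['force'])
p,d=env.grab_frame('side'); save('side3',p[50:340,260:580].repeat(2,0).repeat(2,1))
F=frame(-43.5,12)
for z in (30,25,20,15):go(F,binp(-116,0,z))
E
```

```text
[ 380.352 -246.456   32.765] [  0.35   77.666 -43.278] [-24.003  25.4    91.145]
slide [ 0.28 -0.05 -0.01] turn [-0.002  0.006 -0.001] rows 0.1
slide [ 0.77 -0.05 -0.12] turn [-0.002  0.006 -0.001] rows 0.2
slide [ 1.26 -0.05 -0.23] turn [-0.002  0.006 -0.001] rows 0.3
slide [ 1.75 -0.05 -0.33] turn [-0.002  0.006 -0.001] rows 0.4
```

View pics/side3.png

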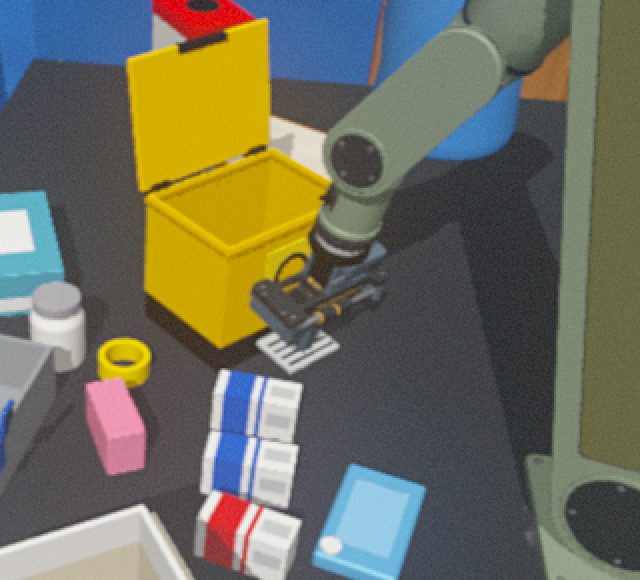

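The lid stands open at crop (200,100) and the pedal is at its stop. Next I back off.

Request:
arm_command(
  slide=[
    [-1,0,0.1],
    [-3,0,0.3],
    [-6,0,0.3],
    [-10,0,0],
    [-14,0,-1],
    [-20,0,-3],
    [-26,0,-5],
    [-26,0,-5],
    [-26,0,-5],
  ],
  turn=[
    [0,0,0],
    [0,0,0],
    [0,0,0],
    [0,0,0],
    [0,0,0],
    [0,0,0],
    [0,0,0],
    [0,0,0],
    [0,0,0],
  ],
  grip=[255,255,255,200,100,0,0,0,0],
)

```text
time_s: 5.82
ee_pos: [306.4, -175.9, 277.5]
ee_rot: [1.3, 77.0, -42.3]
force: [0.5, 0.5, 0.5]
gripper_width: 37.5
```

```bash
cat > cart.py <<'E'
from h import *
import sys
def carts(c,tag):
    p,d=env.grab_frame(c); save(c+tag,p); W=cloud(c,d); I=p.astype(int)
    X,Y,Z=W[...,0],W[...,1],W[...,2]
    m=((abs(Z-60)<5)&(X>300)&(X<560)&(abs(Y)<220)).astype(np.uint8)
    n,L,st,_=cv2.connectedComponentsWithStats(m)
    for i in range(1,n):
        if st[i,4]<100: continue
        q=L==i; P=np.ascontiguousarray(W[q][:,:2],np.float32); (cc,s,a)=cv2.minAreaRect(P)
        if s[0]>s[1]: yaw=a
        else: yaw=a-90
        col=I[q]; red=((col[:,0]>col[:,2]+60)).sum(); blue=((col[:,2]>col[:,0]+40)).sum()
        print(c,'c',np.round(cc,1),'size',np.round(s,1),'longaxis',round(yaw,1),'red',red,'blue',blue)
for c in ['scene','side']: carts(c,sys.argv[1])
E
python3 cart.py 4; python3 -c "
from h import *
s=env.state(); print(s['ee_pos'],s['ee_rot'],s['qpos'],s['force'])"
```

```text
scene c [ 429.1 -105.6] size [ 46. 105.] longaxis -6.2 red 0 blue 171
scene c [422.5 105.3] size [ 45.4 104.3] longaxis -15.5 red 159 blue 0
scene c [428.7   2.8] size [ 45.9 105.8] longaxis -4.6 red 0 blue 170
side c [ 426.5 -105.2] size [52.5 99.6] longaxis -5.9 red 0 blue 222
side c [427.3   4.8] size [51.5 99.8] longaxis -4.4 red 0 blue 272
side c [421.8 106.3] size [ 49.7 101. ] longaxis -16.2 red 323 blue 0
[ 305.99  -176.09   272.062] [  0.686  77.498 -42.826] [-29.043 -11.024 115.584  -3.309  63.325 -74.359] [-0.746  0.632 -0.59 ]
```

View pics/side4.png

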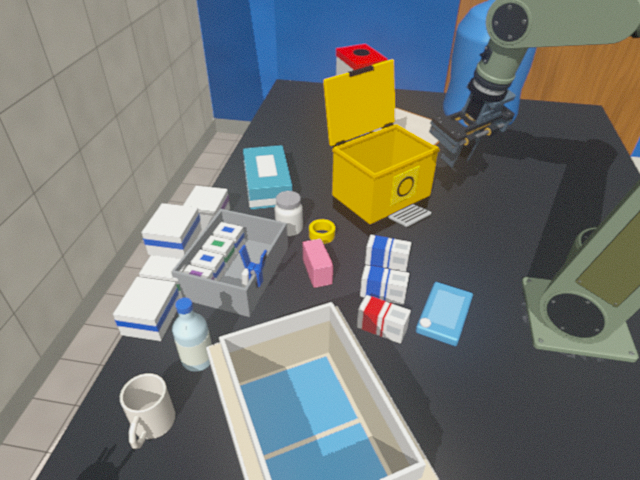

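View pics/scene4.png

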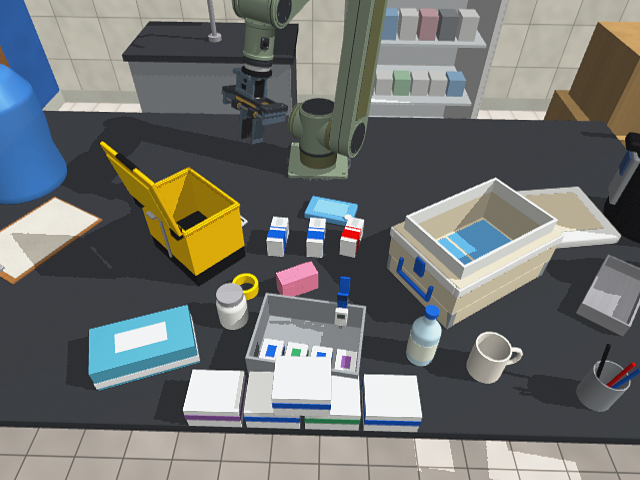

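```bash
python3 - <<'E'
from h import *
F=frame(-15.8)
go(F,[422,105.7,150])
E
```

```text
slide [  9.61  28.39 -13.38] turn [-0.482  0.215  0.05 ] rows 7.9
```

Request:
arm_command(
  slide=[
    [9.6,28.4,-13.4],
    [9.6,28.4,-13.4],
    [9.6,28.4,-13.4],
    [9.6,28.4,-13.4],
    [9.6,28.4,-13.4],
    [9.6,28.4,-13.4],
    [9.6,28.4,-13.4],
    [9.6,28.4,-13.4],
    [9.6,28.4,-13.4],
    [9.6,28.4,-13.4],
    [9.6,28.4,-13.4],
    [9.6,28.4,-13.4],
  ],
  turn=[
    [-0.482,0.215,0.05],
    [-0.482,0.215,0.05],
    [-0.482,0.215,0.05],
    [-0.482,0.215,0.05],
    [-0.482,0.215,0.05],
    [-0.482,0.215,0.05],
    [-0.482,0.215,0.05],
    [-0.482,0.215,0.05],
    [-0.482,0.215,0.05],
    [-0.482,0.215,0.05],
    [-0.482,0.215,0.05],
    [-0.482,0.215,0.05],
  ],
  grip=[0,0,0,0,0,0,0,0,0,0,0,0],
  newtons=15,
)

```text
time_s: 6.92
ee_pos: [420.1, 105.5, 146.6]
ee_rot: [170.7, 89.4, 154.9]
force: [-0.7, 0.4, -0.3]
gripper_width: 91.1
```

```bash
python3 - <<'E'
from h import *
s=env.state(); print(s['ee_pos'],s['ee_rot'],s['gripper_width'],s['qpos'])
p,d=env.grab_frame('wrist'); save('wrist5',p)
F=frame(-15.8)
go(F,[422,105.7,31])
E
```

```text
[420.122 105.512 146.614] [170.731  89.427 154.86 ] 91.0836023229286 [ 12.313   9.76  113.416   0.414  57.28  -62.041]
slide [11.58  0.06  0.27] turn [-0.002 -0.009 -0.002] rows 2.8
```

View pics/wrist5.png

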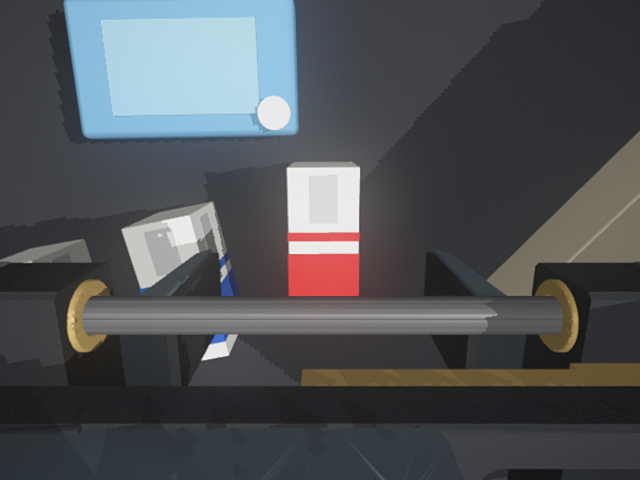

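The red carton is centred between the fingers at (323,230), with a blue one to the left at (180,270). I descend.

Request:
arm_command(
  slide=[
    [3,0,0.2],
    [6,0,0.2],
    [9,0,0.2],
    [10.6,0,0.2],
    [11.6,0.1,0.3],
    [11.6,0.1,0.3],
    [11.6,0.1,0.3],
    [11.6,0.1,0.3],
    [11.6,0.1,0.3],
    [11.6,0.1,0.3],
    [11.6,0.1,0.3],
    [11.6,0.1,0.3],
    [9,0,0.3],
    [6,0,0.3],
    [3,0,0.3],
    [0,0,0.3],
    [0,0,0.3],
  ],
  turn=[
    [0,0,0],
    [0,0,0],
    [0,0,0],
    [0,0,0],
    [0,0,0],
    [0,0,0],
    [0,0,0],
    [0,0,0],
    [0,0,0],
    [0,0,0],
    [0,0,0],
    [0,0,0],
    [0,0,0],
    [0,0,0],
    [0,0,0],
    [0,0,0],
    [0,0,0],
  ],
  grip=[50,50,50,50,50,50,180,180,180,180,180,180,180,180,180,180,180],
)

```text
time_s: 8.38
ee_pos: [426.8, 106.5, 151.6]
ee_rot: [88.9, 89.6, 73.1]
force: [1.4, 0.2, -0.6]
gripper_width: 44.8
```

```bash
python3 cart.py 6; python3 - <<'E'
from h import *
s=env.state(); print(s['ee_pos'],s['ee_rot'],s['gripper_width'],s['force'])
F=frame(-43.5)
go(F,[400,0,330])
go(F,binp(-5,0,330))
go(F,binp(-5,0,145))
E
```

```text
scene c [ 428.6 -105.9] size [ 46.5 103.5] longaxis -5.5 red 0 blue 172
scene c [428.9   3. ] size [ 45.7 103.8] longaxis -4.0 red 0 blue 170
[423.58  105.788 147.111] [158.351  89.515 142.564] 44.66737606463386 [-1.    -0.136 -1.805]
slide [-18.33 -10.76   0.47] turn [ 0.484 -0.008 -0.001] rows 5.1
slide [-18.53 -40.24  15.12] turn [ 0.484 -0.008 -0.001] rows 11.2
slide [ -0.03 -40.3   15.27] turn [ 0.484 -0.008 -0.001] rows 10.3
```

View pics/scene6.png

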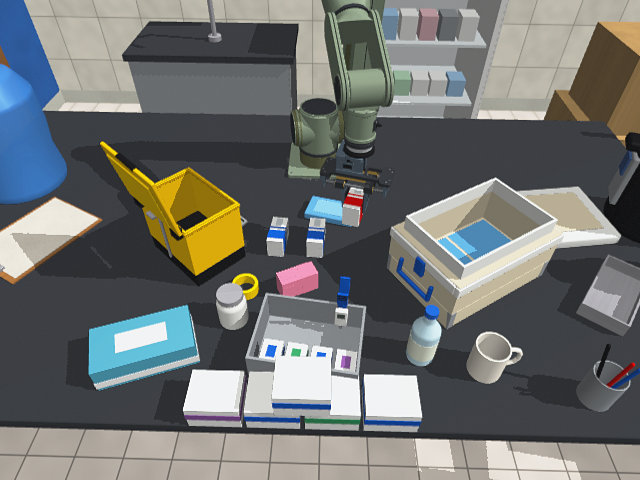

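The red carton is held at (352,205). I lift it and carry it over the bin.

Request:
arm_command(
  slide=[
    [-4,0,0],
    [-8,0,0],
    [-12,-4,1],
    [-16,-8,2],
    [-18.5,-12,4],
    [-18.5,-16,5.5],
    [-18.5,-20,7],
    [-18.5,-24,8.5],
    [-18.5,-28,10],
    [-18.5,-32,12],
    [-18.5,-36,13.5],
    [-18.5,-40.2,15.1],
    [-18.5,-40.2,15.1],
    [-18.5,-40.2,15.1],
    [-18.5,-40.2,15.1],
  ],
  turn=[
    [0,0,0],
    [0,0,0],
    [0.05,0,0],
    [0.1,0,0],
    [0.15,0,0],
    [0.2,0,0],
    [0.25,0,0],
    [0.3,0,0],
    [0.35,0,0],
    [0.4,0,0],
    [0.45,0,0],
    [0.484,-0.008,0],
    [0.484,-0.008,0],
    [0.484,-0.008,0],
    [0.484,-0.008,0],
  ],
  grip=[180,180,180,180,180,180,180,180,180,180,180,180,180,180,180],
)

```text
time_s: 9.73
ee_pos: [460.2, -325.0, 325.5]
ee_rot: [-167.7, 89.5, 148.5]
force: [-0.6, 1.0, -1.2]
gripper_width: 44.8
```

```bash
python3 - <<'E'
from h import *
s=env.state(); print(s['ee_pos'],s['ee_rot'],s['gripper_width'],s['force'])
p,d=env.grab_frame('side'); save('side7',p)
p,d=env.grab_frame('wrist'); save('wrist7',p)
F=frame(-43.5)
go(F,binp(-5,0,138))
E
```

```text
[ 460.235 -324.996  325.548] [-167.733   89.533  148.545] 44.808350273800265 [-0.575  1.027 -1.237]
slide [18.92 -0.05  0.25] turn [-0.001 -0.006  0.001] rows 4.5
```

View pics/side7.png

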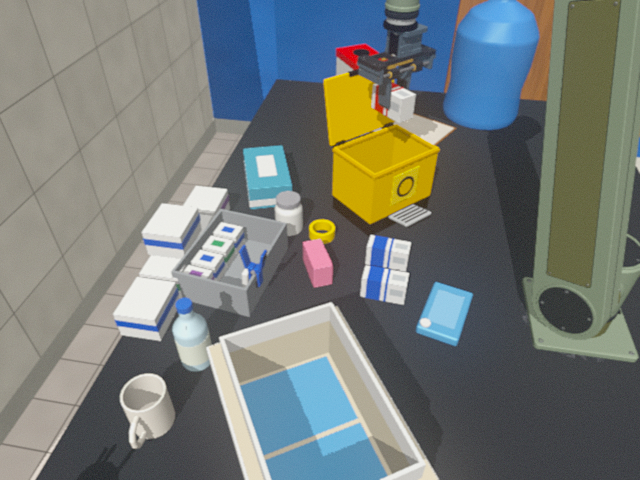

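View pics/wrist7.png

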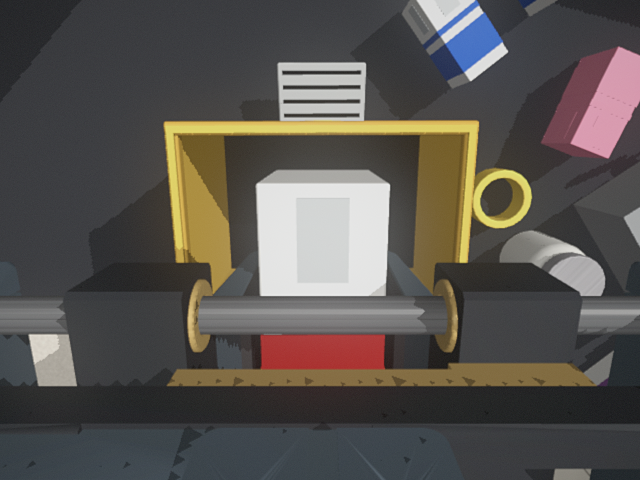

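The red carton is centred over the mouth, with the rim at (165–478,125). I lower it and release.

Request:
arm_command(
  slide=[
    [4,0,0.1],
    [8,0,0.2],
    [12,0,0.2],
    [15,0,0.2],
    [17,0,0.2],
    [18.6,0,0.2],
    [18.6,0,0.2],
    [18.6,0,0.2],
    [18.6,0,0.2],
    [18.6,0,0.2],
    [18.6,0,0.2],
    [18.6,0,0.2],
    [15,0,0],
    [11,0,0],
    [7,0,0],
    [3,0,0],
    [-2,0,0],
    [-6,0,0],
    [-10,0,0],
    [-10,0,0],
  ],
  turn=[
    [0,0,0],
    [0,0,0],
    [0,0,0],
    [0,0,0],
    [0,0,0],
    [0,0,0],
    [0,0,0],
    [0,0,0],
    [0,0,0],
    [0,0,0],
    [0,0,0],
    [0,0,0],
    [0,0,0],
    [0,0,0],
    [0,0,0],
    [0,0,0],
    [0,0,0],
    [0,0,0],
    [0,0,0],
    [0,0,0],
  ],
  grip=[180,180,180,180,180,180,180,180,40,40,40,40,40,40,40,40,40,100,200,255],
)

```text
time_s: 11.5
ee_pos: [462.1, -324.1, 438.2]
ee_rot: [4.6, 89.2, -39.0]
force: [-0.4, -0.8, 0.2]
gripper_width: 60.1
```

```bash
python3 - <<'E'
from h import *
s=env.state(); print(s['ee_pos'],s['ee_rot'],s['gripper_width'],s['force'],s['qpos'])
p,d=env.grab_frame('wrist'); save('wrist8',p)
p,d=env.grab_frame('side'); save('side8',p)
# lid points
W=cloud('side',d); m=(W[...,2]>225)&(W[...,1]<-200)&(p[...,0]>150)&(p[...,2]<90)
P=W[m]; c,sn=np.cos(by),np.sin(by); Q=P-BIN; bx=c*Q[:,0]+sn*Q[:,1]; yy=-sn*Q[:,0]+c*Q[:,1]
for z in (240,280,320,350,360): 
    k=abs(Q[:,2]-z)<6; print(z,k.sum(),np.median(bx[k]),yy[k].min(),yy[k].max()) if k.any() else 0
print(Q[:,2].max())
E
```

```text
[ 462.05  -324.081  438.159] [  4.553  89.216 -38.985] 60.070096990652345 [-0.368 -0.808  0.159] [-36.191  14.207  65.213  -0.039  99.797 -82.66 ]
240 394 94.52035552636177 -1219.6802551754188 113.1107996587055
280 433 101.98186494483163 -1209.9540736179415 113.71319072464414
320 323 108.29394323174978 -110.53161547004814 113.85883314835266
350 311 113.664479451938 -109.75700067491955 114.61838960365765
360 204 115.39953929392077 -104.81192799732911 114.61838960365765
539.5117292518331
```

View pics/wrist8.png

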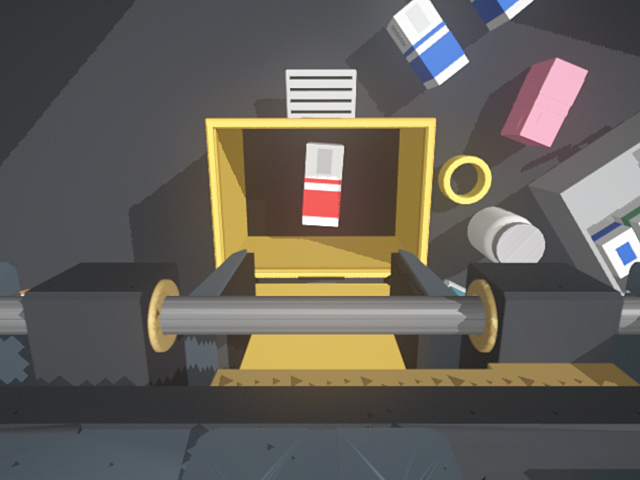

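View pics/side8.png

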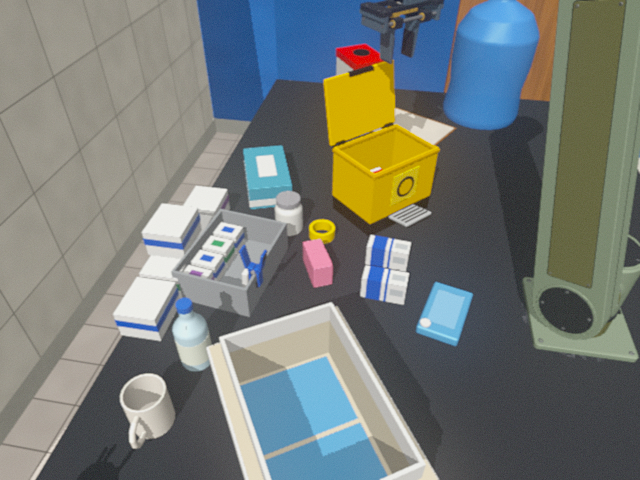

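The red carton lies in the bin at wrist (323,185) and the lid is still open. Next I shut it from behind.

```bash
python3 - <<'E'
from h import *
F=frame(-43.5)
go(F,binp(0,0,445));go(F,binp(165,0,445));go(F,binp(165,0,345))
go(F,binp(100,0,345));go(F,binp(60,0,345))
E
```

```text
slide [-1.29 -0.04  0.47] turn [-0.001  0.004  0.   ] rows 0.3
slide [-1.21 -0.03 16.97] turn [-0.001  0.004  0.   ] rows 4.1
slide [ 8.79 -0.03 16.92] turn [-0.001  0.004  0.   ] rows 4.6
slide [ 8.76 -0.03 10.42] turn [-0.001  0.004  0.   ] rows 3.3
slide [ 8.74 -0.03  6.42] turn [-0.001  0.004  0.   ] rows 2.6
```

Request:
arm_command(
  slide=[
    [-1.3,0,0],
    [-1.3,0,0],
    [-1.3,0,0],
    [-1.3,0,4],
    [-1.3,0,8],
    [-1.3,0,12],
    [-1.3,0,17],
    [-1.3,0,17],
    [-1.3,0,17],
    [-1.3,0,17],
  ],
  turn=[
    [0,0,0],
    [0,0,0],
    [0,0,0],
    [0,0,0],
    [0,0,0],
    [0,0,0],
    [0,0,0],
    [0,0,0],
    [0,0,0],
    [0,0,0],
  ],
  grip=[255,255,255,255,255,255,255,255,255,255],
)

```text
time_s: 12.43
ee_pos: [584.6, -440.6, 438.7]
ee_rot: [-169.0, 89.6, 147.4]
force: [-0.5, 0.2, -0.2]
gripper_width: 0.4
```

```bash
python3 - <<'E'
from h import *
s=env.state(); print(s['ee_pos'],s['ee_rot'],s['gripper_width'],s['force'],s['qpos'])
p,d=env.grab_frame('side'); save('side9',p)
F=frame(-43.5)
go(F,binp(165,0,345))
go(F,binp(100,0,345));go(F,binp(60,0,345))
E
```

```text
[ 584.633 -440.635  438.699] [-169.022   89.589  147.442] 0.43314006772831337 [-0.487  0.226 -0.177] [-37.888  35.279  31.255  -0.042 113.875 -84.369]
slide [ 9.6  -0.02  0.11] turn [-0.    -0.004  0.001] rows 2.3
slide [ 9.62 -0.02 -6.39] turn [-0.    -0.004  0.001] rows 2.8
slide [  9.64  -0.02 -10.39] turn [-0.    -0.004  0.001] rows 3.4
```

View pics/side9.png

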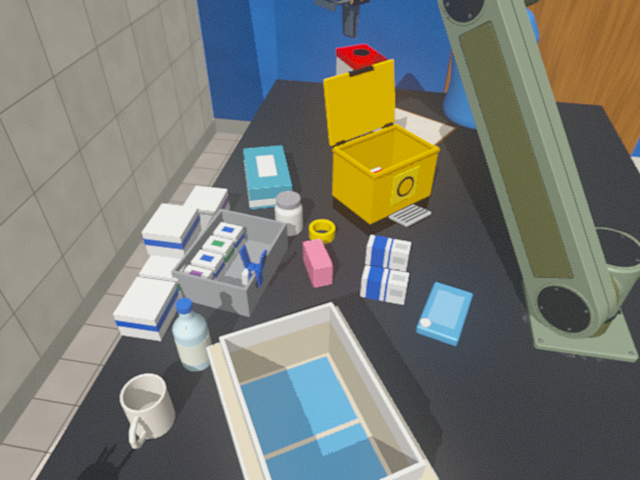

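Request:
arm_command(
  slide=[
    [3,0,0],
    [6,0,0],
    [9,0,0],
    [9.6,0,0],
    [9.6,0,-1],
    [9.6,0,-2],
    [9.6,0,-3],
    [9.6,0,-4],
    [9.6,0,-5],
    [9.6,0,-6],
    [9.6,0,-7],
    [9.6,0,-8],
    [9.6,0,-9],
    [9.6,0,-10],
    [9.6,0,-11],
    [9.6,0,-11],
    [9.6,0,-11],
  ],
  turn=[
    [0,0,0],
    [0,0,0],
    [0,0,0],
    [0,0,0],
    [0,0,0],
    [0,0,0],
    [0,0,0],
    [0,0,0],
    [0,0,0],
    [0,0,0],
    [0,0,0],
    [0,0,0],
    [0,0,0],
    [0,0,0],
    [0,0,0],
    [0,0,0],
    [0,0,0],
  ],
  grip=[255,255,255,255,255,255,255,255,255,255,255,255,255,255,255,255,255],
)

```text
time_s: 13.9
ee_pos: [504.0, -364.0, 348.9]
ee_rot: [-11.4, 89.9, -54.9]
force: [-0.3, 0.5, -0.5]
gripper_width: 0.5
```

```bash
python3 - <<'E'
from h import *
s=env.state(); print(s['ee_pos'],s['ee_rot'],s['gripper_width'],s['force'],s['qpos'])
p,d=env.grab_frame('side'); save('side10',p)
E
```

```text
[ 503.956 -364.012  348.866] [-11.358  89.863 -54.871] 0.4599067642761198 [-0.323  0.479 -0.523] [-36.878  20.114  69.1    -0.042  90.655 -83.367]
```

View pics/side10.png

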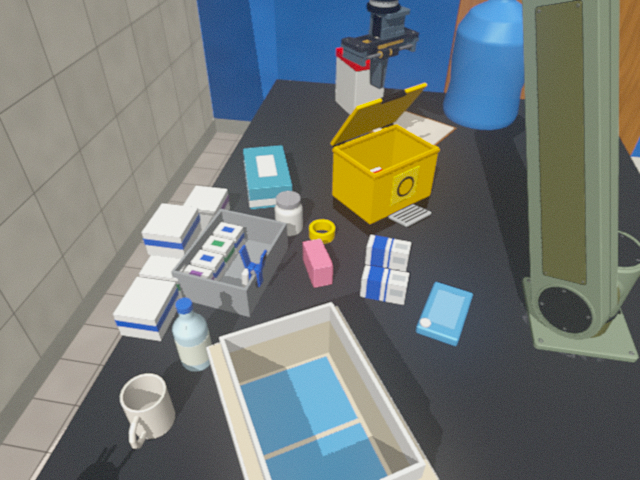

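The lid is falling shut. Next I take the first blue carton and check the lid on the way.

```bash
python3 - <<'E'
from h import *
F=frame(-5.8)
go(F,[429,-105.5,300]);go(F,[429,-105.5,150])
E
```

```text
slide [  4.77  13.59 -23.29] turn [-0.658  0.001  0.001] rows 6.6
slide [ 19.77  13.6  -23.32] turn [-0.658  0.001  0.001] rows 8.0
```

Request:
arm_command(
  slide=[
    [4.8,13.6,-23.3],
    [4.8,13.6,-23.3],
    [4.8,13.6,-23.3],
    [4.8,13.6,-23.3],
    [4.8,13.6,-23.3],
    [4.8,13.6,-23.3],
    [8,13.6,-23.3],
    [12,13.6,-23.3],
    [16,13.6,-23.3],
    [19.8,13.6,-23.3],
    [19.8,13.6,-23.3],
    [19.8,13.6,-23.3],
  ],
  turn=[
    [-0.658,0,0],
    [-0.658,0,0],
    [-0.658,0,0],
    [-0.658,0,0],
    [-0.658,0,0],
    [-0.658,0,0],
    [-0.658,0,0],
    [-0.658,0,0],
    [-0.658,0,0],
    [-0.658,0,0],
    [-0.658,0,0],
    [-0.658,0,0],
  ],
  grip=[0,0,0,0,0,0,0,0,0,0,0,0],
)

```text
time_s: 14.95
ee_pos: [428.4, -105.2, 148.1]
ee_rot: [170.1, 89.7, 164.2]
force: [1.6, -0.7, 1.6]
gripper_width: 77.9
```

```bash
python3 cart.py 11; python3 - <<'E'
from h import *
s=env.state(); print(s['ee_pos'],s['ee_rot'],s['gripper_width'],s['force'],s['qpos'])
p,d=env.grab_frame('wrist'); save('wrist11',p)
F=frame(-5.8)
go(F,[429,-105.5,36])
E
```

```text
scene c [ 427.9 -106.2] size [ 46.7 105.2] longaxis -5.0 red 0 blue 174
scene c [428.6   2.9] size [ 45.8 105.9] longaxis -4.1 red 0 blue 170
side c [ 426.5 -105.4] size [52.  99.5] longaxis -5.9 red 0 blue 217
side c [427.2   4.8] size [50.4 99.7] longaxis -3.9 red 0 blue 270
[ 430.844 -106.015  150.657] [ -8.573  89.867 -14.413] 85.30496066444732 [-0.619 -0.105  0.472] [-15.31   10.13  112.243   0.002  57.494 -99.472]
slide [11.49  0.04 -0.24] turn [-0.001  0.003  0.001] rows 2.8
```

View pics/wrist11.png

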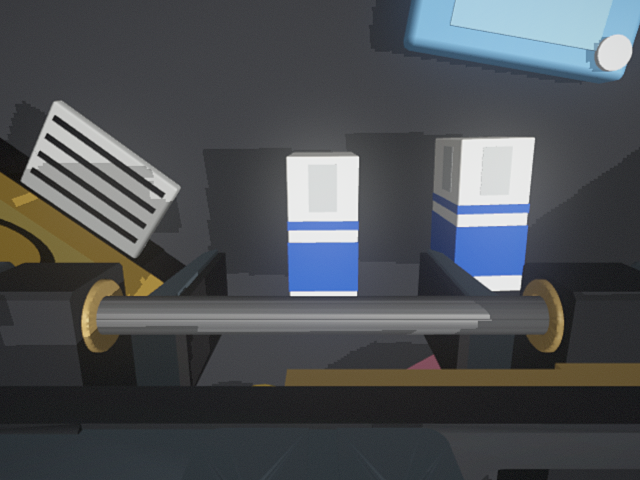

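View pics/side11.png

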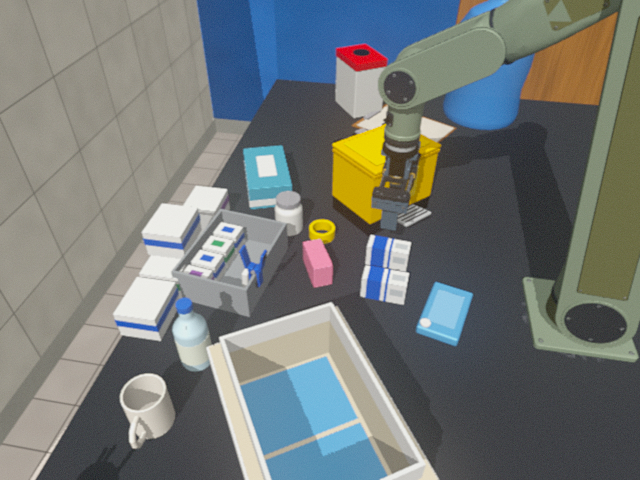

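The lid looks shut. The blue carton is centred at wrist (322,225). I grip it 12 mm nearer the robot so the gripper body stays clear of the bin.

Request:
arm_command(
  slide=[
    [2,0,-1.4],
    [5,0,-1.4],
    [8,0,-1.4],
    [10.5,0,-1.4],
    [11.5,0,-1.4],
    [11.5,0,-1.4],
    [11.5,0,-1.4],
    [11.5,0,-1.4],
    [11.5,0,-1.4],
    [11.5,0,-1.4],
    [11.5,0,-1.4],
    [11.5,0,-1.4],
    [8,0,-1.4],
    [4,0,-1.4],
    [0,0,-1.4],
    [-4,0,-1.4],
    [-8,0,-1.4],
    [-12,0,-1.4],
    [-12,0,-1.4],
  ],
  turn=[
    [0,0,0],
    [0,0,0],
    [0,0,0],
    [0,0,0],
    [0,0,0],
    [0,0,0],
    [0,0,0],
    [0,0,0],
    [0,0,0],
    [0,0,0],
    [0,0,0],
    [0,0,0],
    [0,0,0],
    [0,0,0],
    [0,0,0],
    [0,0,0],
    [0,0,0],
    [0,0,0],
    [0,0,0],
  ],
  grip=[50,50,50,50,50,50,180,180,180,180,180,180,180,180,180,180,180,180,180],
)

```text
time_s: 16.68
ee_pos: [418.6, -104.9, 276.2]
ee_rot: [-9.7, 89.2, -15.5]
force: [2.0, -0.7, -1.6]
gripper_width: 44.9
```

```bash
cat >> h.py <<'E'
BOX=np.array([518.4,411.4,0.]);ba=np.radians(32.7)
def boxp(x,y,z): return BOX+np.array([np.cos(ba)*x-np.sin(ba)*y,np.sin(ba)*x+np.cos(ba)*y,z])
E
python3 - <<'E'
from h import *
s=env.state(); print(s['ee_pos'],s['ee_rot'],s['gripper_width'],s['force'])
p,d=env.grab_frame('side'); save('side12',p)
p,d=env.grab_frame('scene'); save('scene12',p)
W=cloud('scene',d)
m=(W[...,2]>185)&(W[...,2]<230)&(W[...,1]<-120)&(W[...,0]>350)&(p[...,0]>150)&(p[...,2]<80)
P=W[m]; print('lid z',np.percentile(P[:,2],[1,50,99]),len(P))
F=frame(32.7)
print(boxp(-12,-45,300))
go(F,boxp(-12,-45,310));go(F,boxp(-12,-45,100))
E
```

```text
[ 418.636 -104.947  276.169] [ -9.717  89.214 -15.541] 44.949140632197796 [ 2.025 -0.739 -1.608]
lid z [187.212 209.737 214.362] 4037
[532.613 367.049 300.   ]
slide [-4.04 48.05  6.89] turn [-0.672  0.001  0.   ] rows 11.7
slide [16.96 48.05  6.87] turn [-0.672  0.001  0.   ] rows 12.3
```

View pics/side12.png

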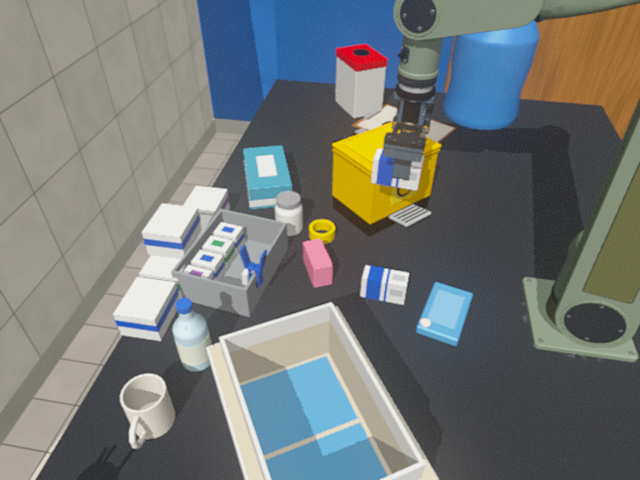

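View pics/scene12.png

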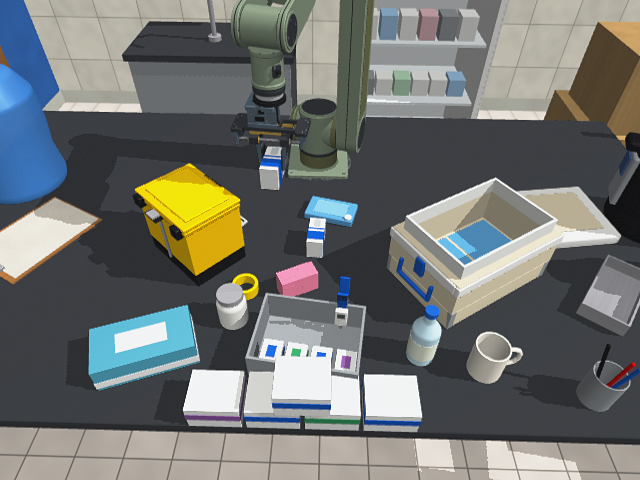

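The lid is flat again at 210 mm, exactly as at the start. The blue carton is held. Next, to the cool box.

Request:
arm_command(
  slide=[
    [-4,48,6.9],
    [-4,48,6.9],
    [-4,48,6.9],
    [-4,48,6.9],
    [-4,48,6.9],
    [-4,48,6.9],
    [-4,48,6.9],
    [-4,48,6.9],
    [-4,48,6.9],
    [-4,48,6.9],
    [-4,48,6.9],
    [-4,48,6.9],
    [-4,48,6.9],
    [-4,48,6.9],
    [-4,48,6.9],
    [-4,48,6.9],
  ],
  turn=[
    [-0.672,0,0],
    [-0.672,0,0],
    [-0.672,0,0],
    [-0.672,0,0],
    [-0.672,0,0],
    [-0.672,0,0],
    [-0.672,0,0],
    [-0.672,0,0],
    [-0.672,0,0],
    [-0.672,0,0],
    [-0.672,0,0],
    [-0.672,0,0],
    [-0.672,0,0],
    [-0.672,0,0],
    [-0.672,0,0],
    [-0.672,0,0],
  ],
  grip=[180,180,180,180,180,180,180,180,180,180,180,180,180,180,180,180],
)

```text
time_s: 18.12
ee_pos: [532.0, 365.1, 307.4]
ee_rot: [163.0, 89.8, -164.4]
force: [-0.3, 0.0, -0.6]
gripper_width: 44.8
```

```bash
python3 - <<'E'
from h import *
s=env.state(); print(s['ee_pos'],s['ee_rot'],s['gripper_width'],s['force'],s['qpos'])
p,d=env.grab_frame('side'); save('side13',p)
p,d=env.grab_frame('wrist'); save('wrist13',p)
F=frame(32.7)
go(F,boxp(-12,-45,130));go(F,boxp(-12,-45,100))
E
```

```text
[531.97  365.095 307.394] [ 162.973   89.756 -164.413] 44.795660476629244 [-0.328  0.043 -0.596] [ 33.403  23.043  70.349   0.075  86.84  -89.216]
slide [17.84  0.11  0.17] turn [-0.002 -0.002 -0.001] rows 4.3
slide [20.84  0.11  0.18] turn [-0.002 -0.002 -0.001] rows 5.0
```

View pics/side13.png

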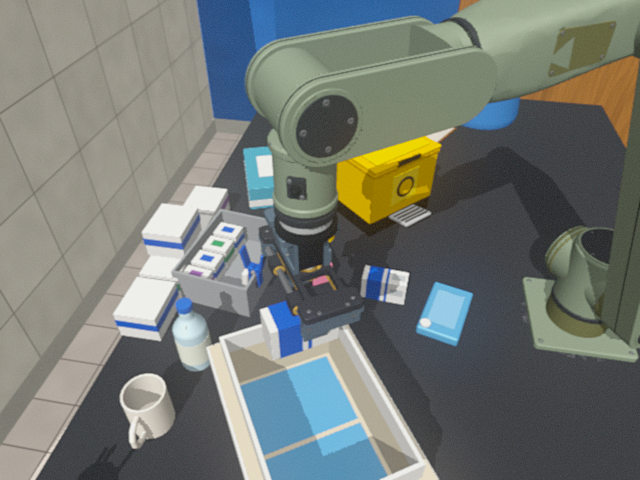

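View pics/wrist13.png

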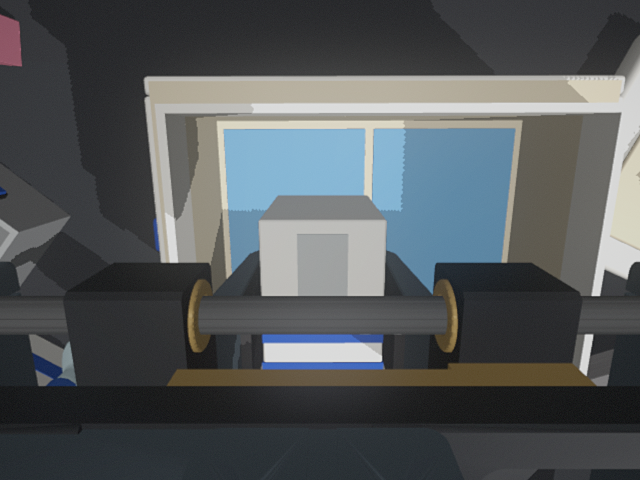

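The carton is aligned inside the lip, with its left neighbour wall at wrist (170,190) and the lip at 110 px down. I lower it slowly.

Request:
arm_command(
  slide=[
    [4,0.1,0.2],
    [8,0.1,0.2],
    [12,0.1,0.2],
    [15,0.1,0.2],
    [17,0.1,0.2],
    [18.5,0.1,0.2],
    [19.5,0.1,0.2],
    [20.2,0.1,0.2],
    [20.5,0.1,0.2],
    [20.7,0.1,0.2],
    [20.7,0.1,0.2],
  ],
  turn=[
    [0,0,0],
    [0,0,0],
    [0,0,0],
    [0,0,0],
    [0,0,0],
    [0,0,0],
    [0,0,0],
    [0,0,0],
    [0,0,0],
    [0,0,0],
    [0,0,0],
  ],
  grip=[180,180,180,180,180,180,180,180,180,180,180],
)

```text
time_s: 19.13
ee_pos: [533.5, 368.7, 102.2]
ee_rot: [90.9, 89.9, 123.6]
force: [-0.2, 0.1, -1.1]
gripper_width: 45.0
```

```bash
python3 - <<'E'
from h import *
s=env.state(); print(s['ee_pos'],s['ee_rot'],s['gripper_width'],s['force'])
p,d=env.grab_frame('wrist'); save('wrist14',p)
E
```

```text
[533.542 368.727 102.168] [ 90.902  89.903 123.567] 45.02921345123274 [-0.198  0.133 -1.144]
```

View pics/wrist14.png

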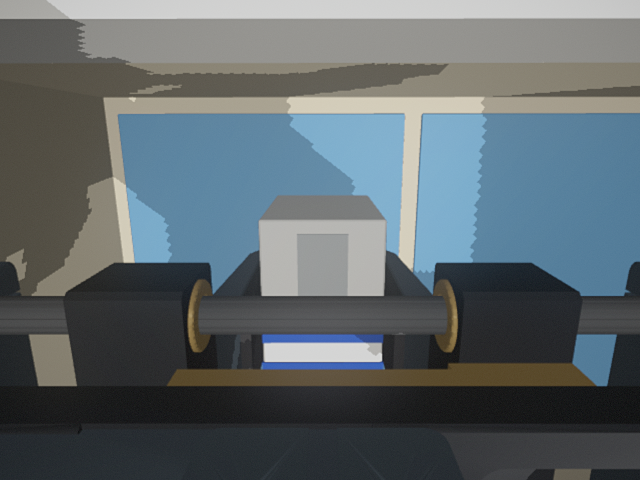

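Not touching yet. I lower in 1 mm rows.

Request:
arm_command(
  slide=[
    [0.1,0,0],
    [0.2,0,0],
    [0.3,0,0],
    [0.4,0,0],
    [0.4,0,0],
  ],
  turn=[
    [0,0,0],
    [0,0,0],
    [0,0,0],
    [0,0,0],
    [0,0,0],
  ],
  grip=[180,180,180,180,180],
)

```text
time_s: 19.6
ee_pos: [533.0, 368.6, 97.3]
ee_rot: [137.0, 89.9, 169.6]
force: [0.1, -0.6, -1.5]
gripper_width: 44.8
```

Request:
arm_command(
  slide=[
    [0.1,0,0],
    [0.2,0,0],
    [0.3,0,0],
    [0.3,0,0],
  ],
  turn=[
    [0,0,0],
    [0,0,0],
    [0,0,0],
    [0,0,0],
  ],
  grip=[180,180,180,180],
)

```text
time_s: 19.93
ee_pos: [533.2, 368.7, 94.5]
ee_rot: [127.2, 89.9, 159.9]
force: [-0.4, -0.4, -1.1]
gripper_width: 44.7
```

Request:
arm_command(
  slide=[
    [0.1,0,0],
    [0.2,0,0],
    [0.3,0,0],
    [0.3,0,0],
  ],
  turn=[
    [0,0,0],
    [0,0,0],
    [0,0,0],
    [0,0,0],
  ],
  grip=[180,180,180,180],
)

```text
time_s: 20.27
ee_pos: [533.2, 368.7, 94.4]
ee_rot: [84.6, 89.9, 117.3]
force: [-3.3, -1.6, 13.3]
gripper_width: 45.1
```

Contact. I release, then retreat.

Request:
arm_command(
  slide=[
    [-0.2,0,0],
    [-0.2,0,0],
    [-0.2,0,0],
    [-0.2,0,0],
    [-0.2,0,0],
    [-2,0,0],
    [-4,0,0],
    [-8,0,0],
    [-12,0,0],
    [-16,0,0],
    [-20,0,0],
    [-22,0,0],
    [-22,0,0],
  ],
  turn=[
    [0,0,0],
    [0,0,0],
    [0,0,0],
    [0,0,0],
    [0,0,0],
    [0,0,0],
    [0,0,0],
    [0,0,0],
    [0,0,0],
    [0,0,0],
    [0,0,0],
    [0,0,0],
    [0,0,0],
  ],
  grip=[180,75,75,75,75,75,75,75,75,75,50,0,0],
)

```text
time_s: 21.35
ee_pos: [535.4, 369.7, 317.8]
ee_rot: [10.2, 89.4, 42.9]
force: [-1.1, 0.7, 0.0]
gripper_width: 81.2
```

```bash
python3 cart.py 15; python3 - <<'E'
from h import *
s=env.state(); print(s['ee_pos'],s['ee_rot'],s['gripper_width'],s['force'],s['qpos'])
p,d=env.grab_frame('wrist'); save('wrist15',p)
F=frame(-4.2)
go(F,[428,4,250]);go(F,[428,4,150])
E
```

```text
scene c [429.4   3.2] size [ 45.5 106.2] longaxis -4.4 red 0 blue 167
side c [427.2   3.9] size [ 50.2 100. ] longaxis -4.8 red 0 blue 266
[533.655 368.526 311.524] [110.359  89.899 143.037] 89.36166057918875 [ 0.361  0.084 -0.771] [ 33.563  23.216  69.509   0.096  87.309 -89.119]
slide [  6.06 -24.99 -28.49] turn [ 0.644 -0.004 -0.   ] rows 9.2
slide [ 16.06 -25.   -28.45] turn [ 0.644 -0.004 -0.   ] rows 9.9
```

View pics/wrist15.png

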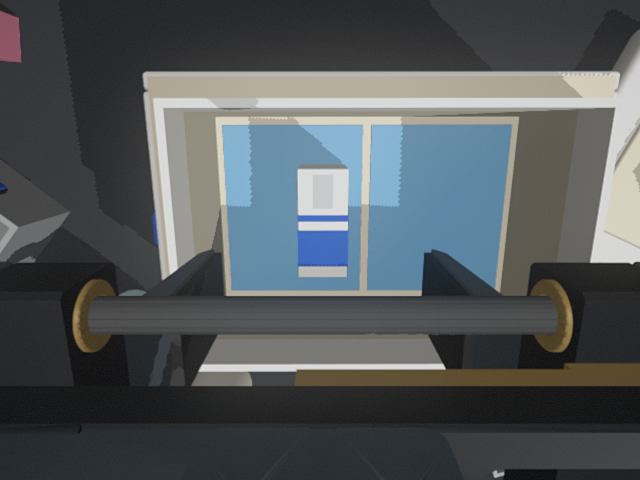

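View pics/scene15.png

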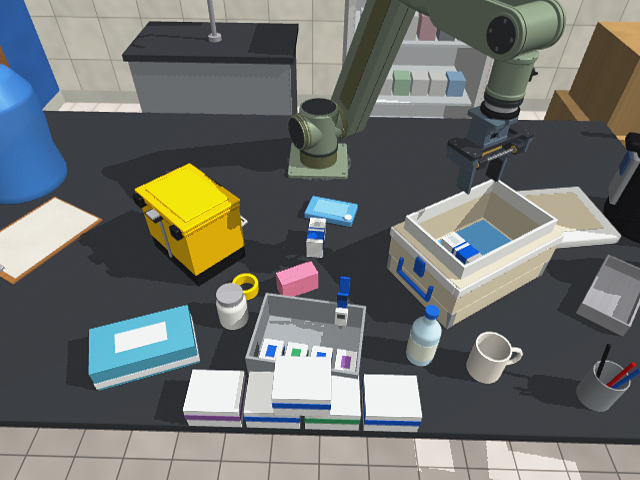

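The first blue carton stands upright in the box at wrist (323,220). Next is the second one.

Request:
arm_command(
  slide=[
    [0,-4,-3],
    [0,-8,-7],
    [0,-11,-11],
    [2,-14,-15],
    [6,-25,-28.5],
    [6,-25,-28.5],
    [6,-25,-28.5],
    [6,-25,-28.5],
    [6,-25,-28.5],
    [10,-25,-28.5],
    [16,-25,-28.5],
    [16,-25,-28.5],
    [16,-25,-28.5],
    [16,-25,-28.5],
    [16,-25,-28.5],
  ],
  turn=[
    [0,0,0],
    [0.1,0,0],
    [0.2,0,0],
    [0.3,0,0],
    [0.644,0,0],
    [0.644,0,0],
    [0.644,0,0],
    [0.644,0,0],
    [0.644,0,0],
    [0.644,0,0],
    [0.644,0,0],
    [0.644,0,0],
    [0.644,0,0],
    [0.644,0,0],
    [0.644,0,0],
  ],
  grip=[0,0,0,0,0,0,0,0,0,0,0,0,0,0,0],
)

```text
time_s: 22.75
ee_pos: [429.0, 4.4, 151.9]
ee_rot: [159.9, 89.9, 155.7]
force: [0.3, -1.8, 0.7]
gripper_width: 91.3
```

```bash
python3 - <<'E'
from h import *
s=env.state(); print(s['ee_pos'],s['ee_rot'],s['gripper_width'],s['force'],s['qpos'])
p,d=env.grab_frame('wrist'); save('wrist16',p)
F=frame(-4.4)
go(F,[428,4,36])
E
```

```text
[428.965   4.444 151.947] [159.856  89.91  155.658] 91.33393577465247 [ 0.275 -1.812  0.711] [ -0.97    8.867 113.651   0.042  57.564 -86.794]
slide [11.65 -0.07 -0.14] turn [ 0.004  0.    -0.001] rows 2.8
```

View pics/wrist16.png

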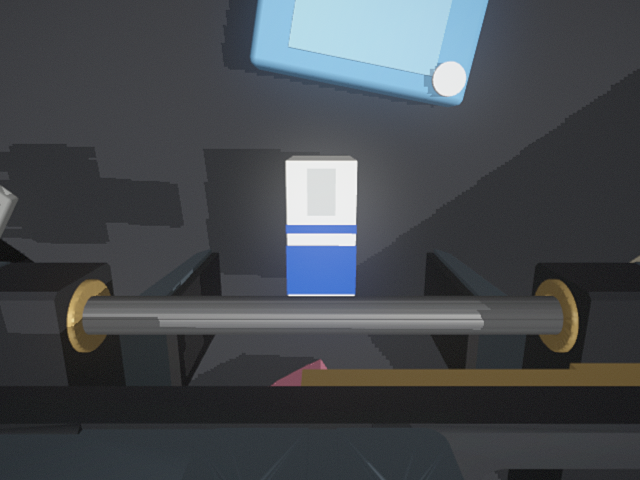

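Request:
arm_command(
  slide=[
    [3,0,-0.1],
    [6,0,-0.1],
    [9,0,-0.1],
    [10.6,0,-0.1],
    [11.6,0,-0.1],
    [11.6,0,-0.1],
    [11.6,0,-0.1],
    [11.6,0,-0.1],
    [11.6,0,-0.1],
    [11.6,0,-0.1],
    [11.6,0,-0.1],
  ],
  turn=[
    [0,0,0],
    [0,0,0],
    [0,0,0],
    [0,0,0],
    [0,0,0],
    [0,0,0],
    [0,0,0],
    [0,0,0],
    [0,0,0],
    [0,0,0],
    [0,0,0],
  ],
  grip=[50,50,50,50,50,50,180,180,180,180,180],
)

```text
time_s: 23.72
ee_pos: [427.8, 4.4, 36.3]
ee_rot: [100.8, 90.0, 96.6]
force: [-0.5, -0.1, 4.9]
gripper_width: 44.9
```

```bash
python3 - <<'E'
from h import *
s=env.state(); print(s['ee_pos'],s['gripper_width'],s['force'])
T=tool(); 
F=frame(32.7)
go(F,[428,4,330])
go(F,boxp(0,45,330))
E
```

```text
[427.761   4.423  36.276] 44.93054469908781 [-0.512 -0.065  4.882]
slide [-29.37  -0.02   0.02] turn [-0.644  0.    -0.001] rows 7.0
slide [-29.35  44.87   3.34] turn [-0.644  0.    -0.001] rows 12.9
```

Request:
arm_command(
  slide=[
    [-3,0,0],
    [-7,0,0],
    [-11,0,0],
    [-15,0,0],
    [-19,0,0],
    [-23,3,0.3],
    [-26,6,0.5],
    [-29.3,9,0.7],
    [-29.3,44.9,3.3],
    [-29.3,44.9,3.3],
    [-29.3,44.9,3.3],
    [-29.3,44.9,3.3],
    [-29.3,44.9,3.3],
    [-29.3,44.9,3.3],
    [-29.3,44.9,3.3],
    [-29.3,44.9,3.3],
    [-29.3,44.9,3.3],
    [-29.3,44.9,3.3],
    [-29.3,44.9,3.3],
    [-29.3,44.9,3.3],
  ],
  turn=[
    [0,0,0],
    [0,0,0],
    [0,0,0],
    [0,0,0],
    [0,0,0],
    [0,0,0],
    [-0.1,0,0],
    [-0.2,0,0],
    [-0.644,0,0],
    [-0.644,0,0],
    [-0.644,0,0],
    [-0.644,0,0],
    [-0.644,0,0],
    [-0.644,0,0],
    [-0.644,0,0],
    [-0.644,0,0],
    [-0.644,0,0],
    [-0.644,0,0],
    [-0.644,0,0],
    [-0.644,0,0],
  ],
  grip=[180,180,180,180,180,180,180,180,180,180,180,180,180,180,180,180,180,180,180,180],
)

```text
time_s: 25.38
ee_pos: [493.4, 449.0, 328.1]
ee_rot: [164.9, 89.8, -162.4]
force: [0.3, 0.2, -1.5]
gripper_width: 44.9
```

```bash
python3 - <<'E'
from h import *
s=env.state(); print(s['ee_pos'],s['ee_rot'],s['gripper_width'],s['force'],s['qpos'])
p,d=env.grab_frame('side'); save('side17',p)
p,d=env.grab_frame('wrist'); save('wrist17',p)
F=frame(32.7)
go(F,boxp(0,45,103))
E
```

```text
[493.4   448.978 328.078] [ 164.867   89.822 -162.45 ] 44.85139888424112 [ 0.268  0.191 -1.537] [ 41.278  25.061  64.313   0.072  90.789 -81.404]
slide [22.61  0.04  0.13] turn [-0.002 -0.001 -0.001] rows 5.4
```

View pics/wrist17.png

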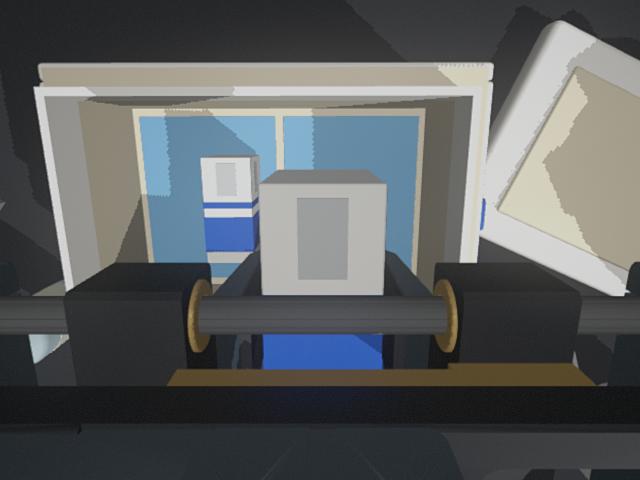

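View pics/side17.png

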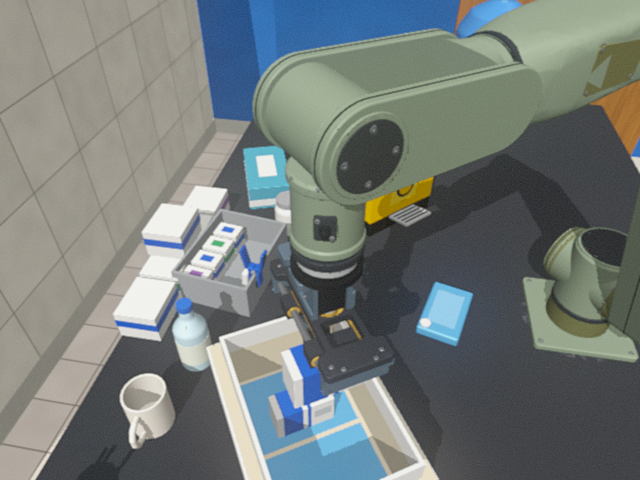

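Request:
arm_command(
  slide=[
    [4,0,0.1],
    [8,0,0.1],
    [12,0,0.1],
    [16,0,0.1],
    [19,0,0.1],
    [21,0,0.1],
    [22,0,0.1],
    [22.5,0,0.1],
    [22.6,0,0.1],
    [22.7,0,0.1],
    [22.8,0,0.1],
    [22.8,0,0.1],
  ],
  turn=[
    [0,0,0],
    [0,0,0],
    [0,0,0],
    [0,0,0],
    [0,0,0],
    [0,0,0],
    [0,0,0],
    [0,0,0],
    [0,0,0],
    [0,0,0],
    [0,0,0],
    [0,0,0],
  ],
  grip=[180,180,180,180,180,180,180,180,180,180,180,180],
)

```text
time_s: 26.48
ee_pos: [494.6, 450.7, 102.1]
ee_rot: [60.5, 89.9, 93.2]
force: [-0.6, -0.4, -0.3]
gripper_width: 44.9
```

Request:
arm_command(
  slide=[
    [0.1,0,0],
    [0.2,0,0],
    [0.2,0,0],
  ],
  turn=[
    [0,0,0],
    [0,0,0],
    [0,0,0],
  ],
  grip=[180,180,180],
)

```text
time_s: 26.73
ee_pos: [494.0, 450.3, 98.7]
ee_rot: [126.1, 89.9, 158.8]
force: [0.6, -0.2, -1.6]
gripper_width: 44.9
```

Request:
arm_command(
  slide=[
    [0.1,0,0],
    [0.1,0,0],
  ],
  turn=[
    [0,0,0],
    [0,0,0],
  ],
  grip=[180,180],
)

```text
time_s: 26.9
ee_pos: [493.9, 450.2, 97.4]
ee_rot: [136.7, 89.9, 169.4]
force: [0.4, 0.0, -0.8]
gripper_width: 45.1
```

Request:
arm_command(
  slide=[
    [0.1,0,0],
    [0.1,0,0],
  ],
  turn=[
    [0,0,0],
    [0,0,0],
  ],
  grip=[180,180],
)

```text
time_s: 27.07
ee_pos: [494.1, 450.3, 96.5]
ee_rot: [130.6, 89.9, 163.3]
force: [-0.0, -0.6, -1.2]
gripper_width: 45.1
```

Request:
arm_command(
  slide=[
    [0.1,0,0],
    [0.1,0,0],
  ],
  turn=[
    [0,0,0],
    [0,0,0],
  ],
  grip=[180,180],
)

```text
time_s: 27.23
ee_pos: [494.0, 450.3, 96.3]
ee_rot: [118.0, 89.9, 150.7]
force: [-0.9, -0.5, 3.0]
gripper_width: 44.7
```

Contact at 3 N. I release.

Request:
arm_command(
  slide=[
    [0,0,0],
    [0,0,0],
    [0,0,0],
    [0,0,0],
    [-2,0,0],
    [-4,0,0],
    [-8,0,0],
    [-12,0,0],
    [-16,0,0],
    [-20,0,0],
    [-23,0,0],
    [-23,0,0],
  ],
  turn=[
    [0,0,0],
    [0,0,0],
    [0,0,0],
    [0,0,0],
    [0,0,0],
    [0,0,0],
    [0,0,0],
    [0,0,0],
    [0,0,0],
    [0,0,0],
    [0,0,0],
    [0,0,0],
  ],
  grip=[75,75,75,75,75,75,75,75,75,50,0,0],
)

```text
time_s: 28.23
ee_pos: [496.3, 451.7, 333.9]
ee_rot: [16.3, 89.2, 48.9]
force: [0.3, 0.3, 0.7]
gripper_width: 81.4
```

```bash
cat > clip.py <<'E'
from h import *
import sys
t=sys.argv[1]
p,d=env.grab_frame('wrist'); save('wrist'+t,p)
for c in ['scene','side']:
    p,d=env.grab_frame(c); save(c+t,p); W=cloud(c,d); I=p.astype(int)
    X,Y,Z=W[...,0],W[...,1],W[...,2]
    m=(Z>89)&(X>640)&(X<790)&(Y>20)&(Y<130)&(I[...,2]>I[...,1]+30)
    P=W[m]; (cc,s,a)=cv2.minAreaRect(np.ascontiguousarray(P[:,:2],np.float32)); print(c,len(P),cc,s,a,'zmax',P[:,2].max())
    for z in (95,110,125,140,150):
        k=abs(P[:,2]-z)<4
        if k.any(): print(z,k.sum(),P[k].mean(0),'min',P[k].min(0),'max',P[k].max(0))
    # tray -x wall outer/inner rim
    m=(abs(Z-85)<4)&(X>650)&(X<770)&(Y>-130)&(Y<140); P=W[m][:,:2]; 
    # points of front rim within strip
    a=np.radians(-8.); u=np.array([np.cos(a),np.sin(a)]); v=np.array([-u[1],u[0]])
    su=P@u; h=np.histogram(su,bins=np.arange(650,790,3)); print([(int(b),int(n)) for b,n in zip(h[1],h[0]) if n>8])
s=env.state(); print(s['ee_pos'],s['ee_rot'],s['force'])
E
python3 clip.py 18
```

```text
scene 291 (710.25244140625, 72.23883056640625) (24.144939422607422, 56.74351501464844) 82.66226196289062 zmax 154.718494860046
95 11 [722.995  71.941  94.602] min [721.576  61.832  91.637] max [724.687  80.402  97.695]
110 35 [711.698  72.46  110.658] min [692.46   58.905 106.014] max [732.232  84.769 113.781]
125 44 [705.255  72.579 125.259] min [686.302  58.43  121.042] max [734.094  86.397 128.899]
140 40 [699.457  73.696 140.5  ] min [687.777  57.84  136.243] max [736.956  85.386 143.967]
150 69 [708.691  72.06  150.044] min [681.848  57.513 146.016] max [738.185  87.453 153.826]
[(689, 62), (692, 89), (695, 123), (698, 20), (704, 16), (707, 10), (710, 11), (713, 9), (716, 31), (719, 22), (722, 9), (731, 9)]
side 342 (708.9088134765625, 75.03852844238281) (25.891820907592773, 56.17698669433594) 81.71687316894531 zmax 155.1334708829147
95 19 [707.499  81.405  94.412] min [697.33   74.721  91.057] max [722.908  84.864  97.713]
110 73 [711.525  75.259 108.364] min [688.944  62.474 106.208] max [729.896  88.649 113.916]
125 31 [716.304  77.552 124.417] min [687.329  61.751 121.04 ] max [732.834  89.086 128.643]
140 32 [718.497  78.575 139.61 ] min [685.716  63.323 136.181] max [735.78   89.109 143.429]
150 61 [709.637  75.139 150.53 ] min [680.933  58.51  146.024] max [737.428  89.17  153.859]
[(686, 18), (689, 98), (692, 59), (695, 13), (698, 13), (701, 11), (704, 14), (707, 13), (710, 17), (713, 17), (716, 12), (719, 12), (731, 9), (740, 9)]
[494.3   449.968 324.898] [145.148  89.845 177.827] [ 0.873 -0.07   0.146]
```

View pics/wrist18.png

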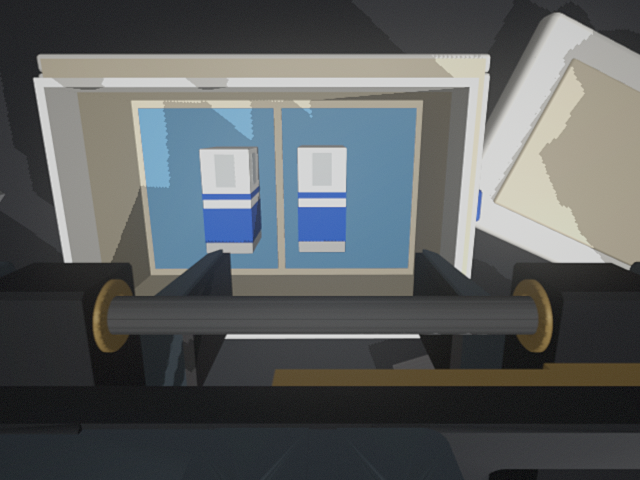

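View pics/scene18.png

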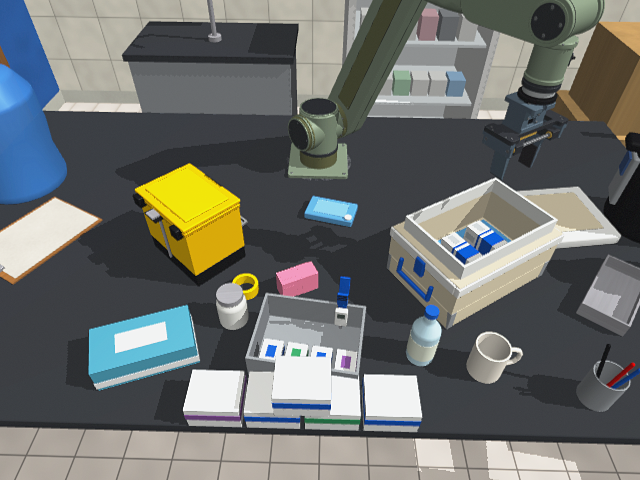

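Both blue cartons stand in the box, at wrist (230,200) and (322,200). The clip is the blue handle pair at scene (343,290) on the tray's near wall, the only blue clip in view. I move above it.

```bash
python3 - <<'E'
from h import *
F=frame(-97.8)
go(F,[709.8,73.6,280])
T=tool(); print(np.degrees(R.from_matrix(T[:3,:3].T@F).as_rotvec()))
E
```

```text
slide [  4.43 -43.32  -2.17] turn [ 2.277 -0.003  0.002] rows 18.2
[130.479  -0.168   0.098]
```

Request:
arm_command(
  slide=[
    [4.4,-4,0],
    [4.4,-8,0],
    [4.4,-12,0],
    [4.4,-16,0],
    [4.4,-20,0],
    [4.4,-24,-1],
    [4.4,-28,-1],
    [4.4,-32,-2],
    [4.4,-36,-2],
    [4.4,-40,-2],
    [4.4,-43.3,-2.2],
    [4.4,-43.3,-2.2],
    [4.4,-43.3,-2.2],
    [4.4,-43.3,-2.2],
    [4.4,-43.3,-2.2],
    [4.4,-43.3,-2.2],
    [4.4,-43.3,-2.2],
    [4.4,-43.3,-2.2],
    [4.4,-43.3,-2.2],
    [4.4,-43.3,-2.2],
  ],
  turn=[
    [2.277,0,0],
    [2.277,0,0],
    [2.277,0,0],
    [2.277,0,0],
    [2.277,0,0],
    [2.277,0,0],
    [2.277,0,0],
    [2.277,0,0],
    [2.277,0,0],
    [2.277,0,0],
    [2.277,0,0],
    [2.277,0,0],
    [2.277,0,0],
    [2.277,0,0],
    [2.277,0,0],
    [2.277,0,0],
    [2.277,0,0],
    [2.277,0,0],
    [2.277,0,0],
    [2.277,0,0],
  ],
  grip=[0,0,0,0,0,0,0,0,0,0,0,0,0,0,0,0,0,0,0,0],
  newtons=25,
)

```text
time_s: 30.05
ee_pos: [708.8, 73.7, 278.0]
ee_rot: [-84.0, 89.6, 178.2]
force: [0.3, 0.4, -0.8]
gripper_width: 90.7
```

```bash
python3 - <<'E'
from h import *
s=env.state(); print(s['ee_pos'],s['ee_rot'],s['gripper_width'],s['force'],s['qpos'])
T=tool(s)
p,d=env.grab_frame('wrist'); save('wrist19',p)
W=cloud('wrist',d,T); I=p.astype(int)
X,Y,Z=W[...,0],W[...,1],W[...,2]
m=(Z>100)&(Z<165)&(X>640)&(X<790)&(Y>20)&(Y<130)&(I[...,2]>I[...,1]+30)
P=W[m]; print(len(P), cv2.minAreaRect(np.ascontiguousarray(P[:,:2],np.float32)),P[:,2].max())
F=frame(-97.8)
go(F,[709.8,73.6,190]);go(F,[709.8,73.6,122])
E
```

```text
[708.849  73.717 278.028] [-83.997  89.602 178.196] 90.6934096857697 [ 0.34   0.443 -0.75 ] [ 4.991 30.404 62.326  0.047 87.666 12.796]
2041 ((708.5794677734375, 73.37808227539062), (23.286685943603516, 55.76496887207031), 82.2560043334961) 152.61625427713403
slide [ 8.84  0.14 -0.01] turn [0.001 0.001 0.006] rows 2.1
slide [15.64  0.19 -0.01] turn [0.001 0.001 0.006] rows 3.7
```

View pics/wrist19.png

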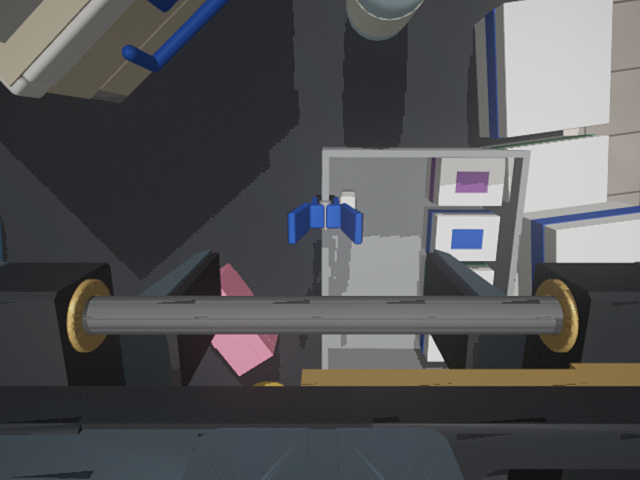

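Request:
arm_command(
  slide=[
    [4,0,0],
    [8,0,0],
    [12,0,0],
    [14,0,0],
    [15.6,0,0],
    [15.6,0,0],
    [15.6,0,0],
  ],
  turn=[
    [0,0,0],
    [0,0,0],
    [0,0,0],
    [0,0,0],
    [0,0,0],
    [0,0,0],
    [0,0,0],
  ],
  grip=[0,0,0,0,0,0,0],
)

```text
time_s: 30.68
ee_pos: [708.5, 73.9, 123.3]
ee_rot: [-86.1, 89.7, 176.1]
force: [0.2, -0.2, 0.5]
gripper_width: 91.1
```

Request:
arm_command(
  slide=[
    [0,0,0],
    [0,0,0],
    [0,0,0],
    [0,0,0],
    [0,0,0],
    [0,0,0],
    [0,0,0],
    [0,0,0],
    [0,0,0],
  ],
  turn=[
    [0,0,0],
    [0,0,0],
    [0,0,0],
    [0,0,0],
    [0,0,0],
    [0,0,0],
    [0,0,0],
    [0,0,0],
    [0,0,0],
  ],
  grip=[80,110,130,150,170,200,200,200,200],
)

```text
time_s: 31.43
ee_pos: [709.2, 73.9, 124.7]
ee_rot: [-95.3, 89.9, 167.0]
force: [0.4, -1.0, -0.7]
gripper_width: 34.2
```

```bash
python3 - <<'E'
from h import *
s=env.state(); print(s['ee_pos'],s['ee_rot'],s['gripper_width'],s['force'],s['torque'])
p,d=env.grab_frame('wrist'); save('wrist20',p)
p,d=env.grab_frame('side'); save('side20',p[150:350,130:400].repeat(2,0).repeat(2,1))
E
```

```text
[709.215  73.882 124.682] [-95.251  89.854 166.964] 34.20899857153958 [ 0.388 -0.995 -0.703] [-0.041 -0.144  0.053]
```

View pics/side20.png

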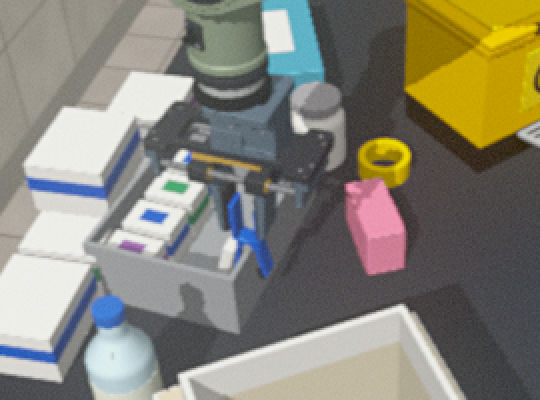

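View pics/wrist20.png

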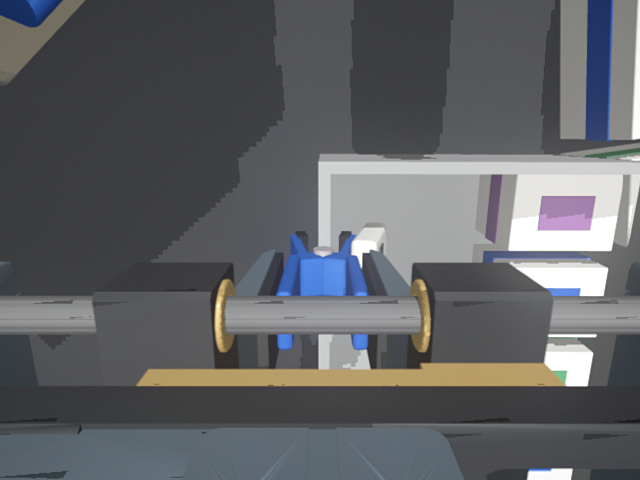

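The handles are squeezed to 34.2 mm, so the clip is fully open. I lift straight up.

Request:
arm_command(
  slide=[
    [-0.5,0,0],
    [-1,0,0],
    [-2,0,0],
    [-3.5,0,0],
    [-5,0,0],
    [-7,0,0],
    [-9,0,0],
    [-12,0,0],
    [-16,0,0],
    [-20,0,0],
    [-22,0,0],
    [-22,0,0],
    [-22,0,0],
  ],
  turn=[
    [0,0,0],
    [0,0,0],
    [0,0,0],
    [0,0,0],
    [0,0,0],
    [0,0,0],
    [0,0,0],
    [0,0,0],
    [0,0,0],
    [0,0,0],
    [0,0,0],
    [0,0,0],
    [0,0,0],
  ],
  grip=[200,200,200,200,200,200,200,200,200,200,200,200,200],
)

```text
time_s: 32.62
ee_pos: [710.0, 73.8, 347.4]
ee_rot: [120.6, 89.9, 22.8]
force: [0.6, 0.1, -1.3]
gripper_width: 33.5
```

```bash
python3 - <<'E'
from h import *
s=env.state(); print(s['ee_pos'],s['ee_rot'],s['gripper_width'],s['force'],s['torque'])
p,d=env.grab_frame('wrist'); save('wrist21',p)
T=tool()
for c in ['scene','side']:
    p,d=env.grab_frame(c); save(c+'21',p); W=cloud(c,d).reshape(-1,3); I=p.astype(int).reshape(-1,3)
    L=(W-T[:3,3])@T[:3,:3]
    m=(abs(L[:,1])<60)&(abs(L[:,2])<40)&(L[:,0]>-40)&(L[:,0]<130)&(I[:,2]>I[:,1]+30)
    w=(abs(L[:,1])<60)&(abs(L[:,2])<40)&(L[:,0]>20)&(L[:,0]<130)&(I.min(1)>130)
    for n,k in (('blue',m),('white',w)):
        if k.sum()>5: print(c,n,k.sum(),'tool min',np.percentile(L[k],2,axis=0),'max',np.percentile(L[k],98,axis=0),'med',np.median(L[k],axis=0))
F=frame(-57.3)
go(F,boxp(-98,0,330))
E
```

```text
[710.05   73.782 347.431] [120.576  89.854  22.79 ] 33.486033774287684 [ 0.625  0.129 -1.328] [-0.023 -0.055  0.05 ]
scene blue 104 tool min [  6.879 -12.072  -8.842] max [53.209 22.729 12.653] med [27.592 14.881  0.887]
scene white 299 tool min [ 35.833  15.518 -12.812] max [80.827 40.289 15.18 ] med [58.873 33.645  0.685]
side blue 567 tool min [-24.375 -19.429 -13.189] max [70.109 17.073  9.469] med [22.529  7.62  -6.488]
side white 208 tool min [ 29.463 -19.544 -15.317] max [92.587 35.411  7.036] med [ 52.81   23.02  -11.879]
slide [  1.46 -30.92 -24.51] turn [-0.707 -0.002  0.006] rows 9.5
```

View pics/side21.png

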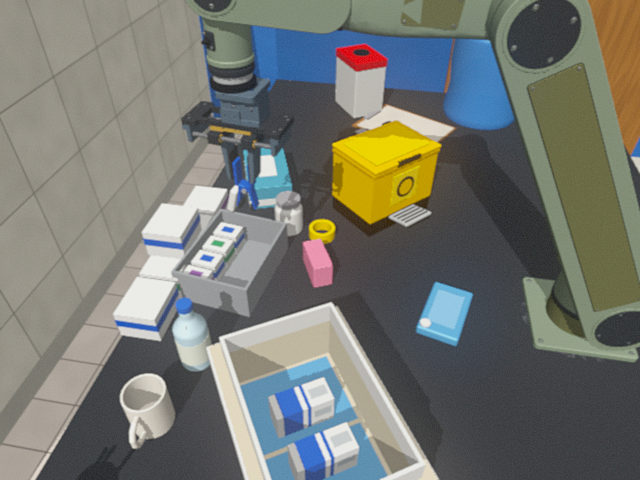

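View pics/wrist21.png

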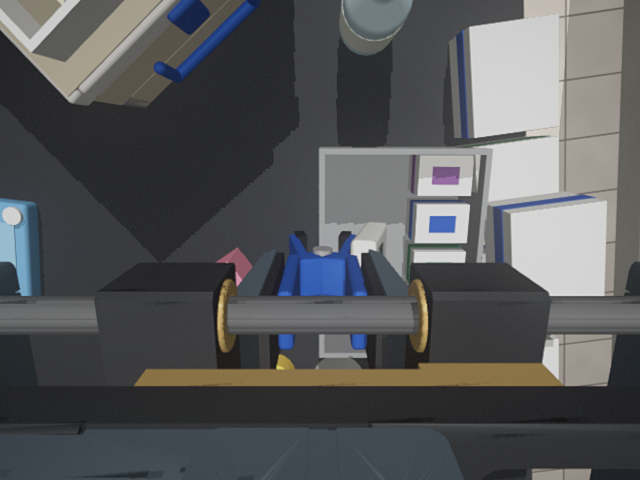

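The clip hangs cleanly in the fingers, capsule on tool +y. I move above the box's near lip and refine that lip's position from depth.

Request:
arm_command(
  slide=[
    [1.4,-4,-3],
    [1.4,-8,-6],
    [1.4,-12,-9],
    [1.4,-31,-24.5],
    [1.4,-31,-24.5],
    [1.4,-31,-24.5],
    [1.4,-31,-24.5],
    [1.4,-31,-24.5],
    [1.4,-31,-24.5],
    [1.4,-31,-24.5],
    [1.4,-31,-24.5],
    [1.4,-31,-24.5],
    [1.4,-31,-24.5],
    [1.4,-31,-24.5],
    [1.4,-31,-24.5],
  ],
  turn=[
    [-0.1,0,0],
    [-0.2,0,0],
    [-0.3,0,0],
    [-0.707,0,0],
    [-0.707,0,0],
    [-0.707,0,0],
    [-0.707,0,0],
    [-0.707,0,0],
    [-0.707,0,0],
    [-0.707,0,0],
    [-0.707,0,0],
    [-0.707,0,0],
    [-0.707,0,0],
    [-0.707,0,0],
    [-0.707,0,0],
  ],
  grip=[200,200,200,200,200,200,200,200,200,200,200,200,200,200,200],
)

```text
time_s: 34.02
ee_pos: [436.6, 357.6, 331.2]
ee_rot: [-120.6, 89.9, -178.0]
force: [-0.6, -1.0, -0.6]
gripper_width: 33.7
```

```bash
python3 - <<'E'
from h import *
s=env.state(); print(s['ee_pos'],s['ee_rot'],s['gripper_width'],s['force'],s['qpos'])
T=tool(s)
p,d=env.grab_frame('wrist'); save('wrist22',p)
Ws={'wrist':cloud('wrist',d,T)}
for c in ['scene','side']:
    p,d=env.grab_frame(c); save(c+'22',p); Ws[c]=cloud(c,d)
for c,W in Ws.items():
    Q=(W-BOX).reshape(-1,3); bx=np.cos(ba)*Q[:,0]+np.sin(ba)*Q[:,1]; yy=-np.sin(ba)*Q[:,0]+np.cos(ba)*Q[:,1]
    for ylo,yhi in ((-130,-50),(-50,50),(50,130)):
        m=(abs(Q[:,2]-195)<5)&(bx>-115)&(bx<-80)&(yy>ylo)&(yy<yhi)
        if m.sum()>10: print(c,ylo,m.sum(),'bx',np.percentile(bx[m],[5,50,95]),'z',np.median(Q[m,2]))
    m=(abs(Q[:,2]-195)<5)&(bx<115)&(bx>80)&(abs(yy)<140)
    if m.sum()>10: print(c,'far',m.sum(),'bx',np.percentile(bx[m],[5,50,95]))
F=frame(-57.3)
go(F,boxp(-98,0,235))
E
```

```text
[436.641 357.553 331.161] [-120.637   89.852 -178.021] 33.68951879215341 [-0.568 -0.956 -0.617] [38.095 14.746 79.193  0.088 86.181  5.473]
wrist -130 263 bx [-100.722  -97.454  -94.983] z 194.48014896602126
wrist -50 699 bx [-100.469  -98.199  -95.206] z 194.4275981787352
wrist 50 1018 bx [-100.929  -98.172  -95.349] z 194.4185426525851
wrist far 3815 bx [ 94.499  96.615 100.722]
scene -130 82 bx [-100.65   -96.08   -93.288] z 194.58866192837218
scene -50 87 bx [-101.337  -96.084  -93.171] z 194.02847779589342
scene 50 65 bx [-101.374  -96.867  -94.06 ] z 193.96951395137023
scene far 320 bx [ 95.325  99.576 102.052]
side -130 119 bx [-100.338  -96.496  -93.827] z 195.1987318180595
side -50 233 bx [-100.112  -96.553  -94.167] z 195.3859872997026
side 50 295 bx [-100.104  -96.43   -94.091] z 195.3755008046992
side far 658 bx [ 95.721  98.582 101.406]
slide [ 9.65  0.01 -0.06] turn [-0.001 -0.002  0.002] rows 2.3
```

View pics/wrist22.png

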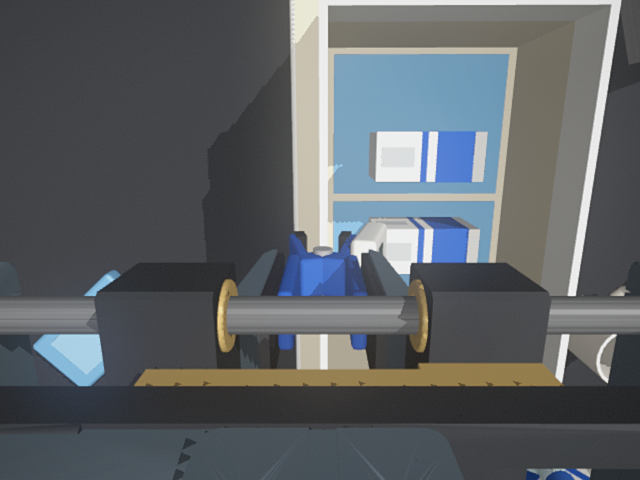

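View pics/side22.png

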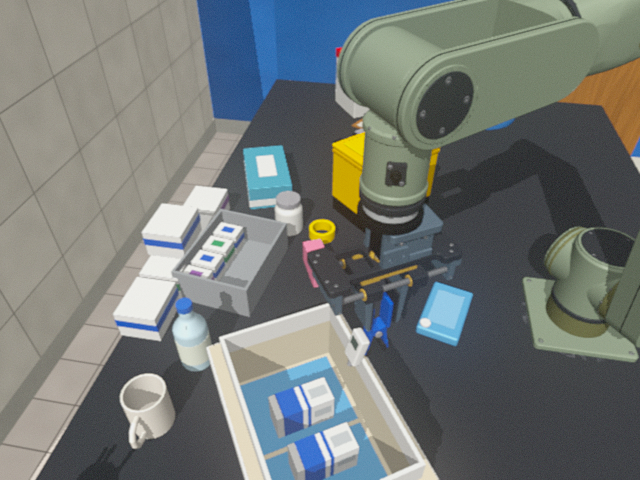

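The lip lies at box x = −98 by all cameras, and the clip is straddling it with the capsule on the inside. I descend.

Request:
arm_command(
  slide=[
    [2,0,0],
    [4,0,0],
    [5.5,0,0],
    [6.5,0,0],
    [7.3,0,0],
    [8,0,0],
    [8.5,0,0],
    [9,0,0],
    [9.4,0,0],
    [9.6,0,0],
    [9.6,0,0],
    [9.6,0,0],
  ],
  turn=[
    [0,0,0],
    [0,0,0],
    [0,0,0],
    [0,0,0],
    [0,0,0],
    [0,0,0],
    [0,0,0],
    [0,0,0],
    [0,0,0],
    [0,0,0],
    [0,0,0],
    [0,0,0],
  ],
  grip=[200,200,200,200,200,200,200,200,200,200,200,200],
)

```text
time_s: 35.17
ee_pos: [435.7, 358.7, 235.9]
ee_rot: [-152.7, 89.9, 150.0]
force: [-0.8, 0.6, -1.5]
gripper_width: 33.5
```

```bash
python3 - <<'E'
from h import *
s=env.state(); print(s['ee_pos'],s['ee_rot'],s['gripper_width'],s['force'],s['torque'])
T=tool(s)
p,d=env.grab_frame('side'); save('side23',p[260:460,230:500].repeat(2,0).repeat(2,1))
W=cloud('side',d).reshape(-1,3);I=p.astype(int).reshape(-1,3)
L=(W-T[:3,3])@T[:3,:3]
m=(abs(L[:,1])<60)&(abs(L[:,2])<30)&(L[:,0]>-40)&(L[:,0]<50)&(I[:,2]>I[:,1]+40)
print(m.sum(),np.percentile(W[m],[2,98],axis=0))
p,d=env.grab_frame('wrist'); save('wrist23',p)
E
```

```text
[435.713 358.717 235.892] [-152.738   89.889  149.99 ] 33.50618771377255 [-0.755  0.589 -1.482] [ 0.01  -0.142 -0.025]
482 [[417.165 344.898 192.266]
 [446.726 381.135 262.063]]
```

View pics/side23.png

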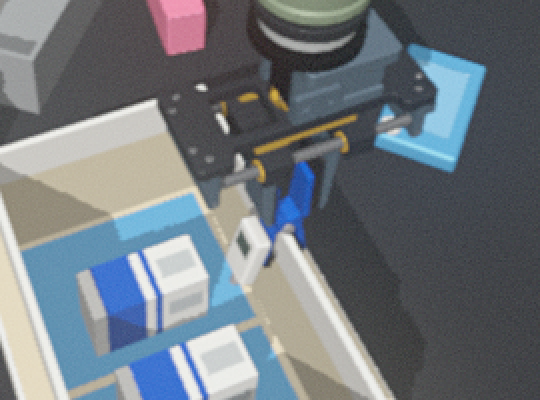

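View pics/wrist23.png

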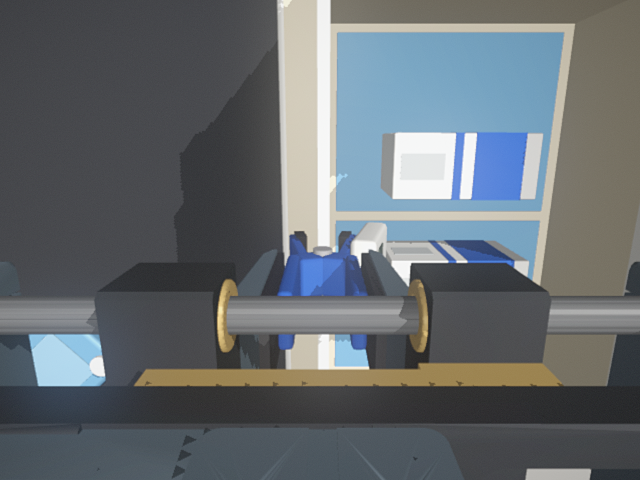

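The clip straddles the lip with its pivot about 11 mm above the edge. I release slowly.

Request:
arm_command(
  slide=[
    [0,0,0],
    [0,0,0],
    [0,0,0],
    [0,0,0],
    [0,0,0],
    [0,0,0],
    [0,0,0],
    [0,0,0],
    [0,0,0],
    [0,0,0],
    [0,0,0],
    [0,0,0],
  ],
  turn=[
    [0,0,0],
    [0,0,0],
    [0,0,0],
    [0,0,0],
    [0,0,0],
    [0,0,0],
    [0,0,0],
    [0,0,0],
    [0,0,0],
    [0,0,0],
    [0,0,0],
    [0,0,0],
  ],
  grip=[150,140,130,120,110,100,80,50,0,0,0,0],
)

```text
time_s: 36.27
ee_pos: [435.6, 358.6, 235.7]
ee_rot: [-142.2, 89.9, 160.5]
force: [-0.3, -0.5, 0.5]
gripper_width: 90.3
```

```bash
python3 - <<'E'
from h import *
s=env.state(); print(s['ee_pos'],s['gripper_width'],s['force'],s['torque'])
p,d=env.grab_frame('side'); save('side24',p[260:460,230:500].repeat(2,0).repeat(2,1))
p,d=env.grab_frame('wrist'); save('wrist24',p)
E
```

```text
[435.627 358.595 235.703] 90.3050466846538 [-0.253 -0.51   0.494] [-0.041 -0.124 -0.045]
```

View pics/side24.png

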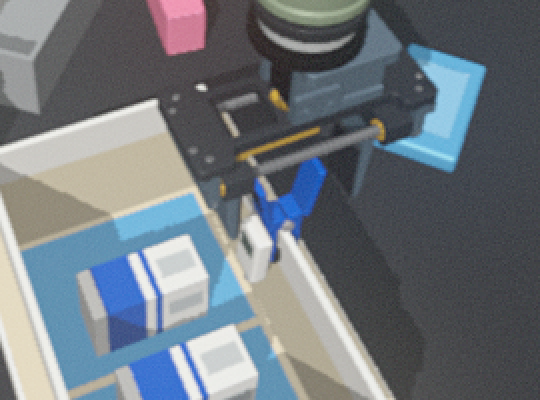

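View pics/wrist24.png

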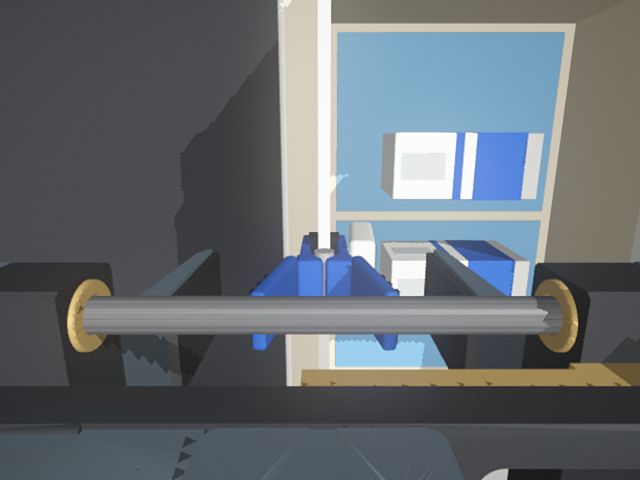

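The clip is clamped on the lip and the fingers are clear of the handles on both sides. I retreat upward and away.

Request:
arm_command(
  slide=[
    [-2,0,0],
    [-5,0,0],
    [-9,0,0],
    [-13,0,0],
    [-16,0,0],
    [-16,-4,0],
    [-16,-8,0],
    [-16,-12,0],
    [-16,-16,0],
    [-16,-16,0],
    [-16,-16,0],
  ],
  turn=[
    [0,0,0],
    [0,0,0],
    [0,0,0],
    [0,0,0],
    [0,0,0],
    [0,0,0],
    [0,0,0],
    [0,0,0],
    [0,0,0],
    [0,0,0],
    [0,0,0],
  ],
  grip=[0,0,0,0,0,0,0,0,0,0,0],
)

```text
time_s: 37.28
ee_pos: [300.1, 271.2, 397.0]
ee_rot: [142.2, 89.9, 84.9]
force: [0.1, 0.9, -0.4]
gripper_width: 91.1
```

```bash
python3 - <<'E'
from h import *
s=env.state(); print(s['time_s'],s['ee_pos'],s['gripper_width'],s['force'])
for c in ['scene','side']:
    p,d=env.grab_frame(c); save(c+'25',p); W=cloud(c,d); I=p.astype(int)
    Q=(W-BOX).reshape(-1,3);I=I.reshape(-1,3); bx=np.cos(ba)*Q[:,0]+np.sin(ba)*Q[:,1]; yy=-np.sin(ba)*Q[:,0]+np.cos(ba)*Q[:,1]
    m=(bx>-140)&(bx<-60)&(abs(yy)<40)&(Q[:,2]>160)&(Q[:,2]<290)&(I[:,2]>I[:,1]+40)
    B=np.stack([bx,yy,Q[:,2]],1)[m]; print(c,m.sum(),np.percentile(B,[2,50,98],axis=0))
    m=(W[...,2]>185)&(W[...,2]<230)&(W[...,1]<-120)&(W[...,0]>350)&(p[...,0]>150)&(p[...,2]<80); print('lid',np.percentile(W[m][:,2],[5,50,95]))
    print([(np.round(r['point']),round(r['p'],2)) for r in env.search_frame(c,'clip')[:2]])
E
```

```text
37.2833 [300.129 271.187 396.954] 91.11617092471715 [ 0.133  0.949 -0.428]
scene 307 [[-121.094  -15.033  191.098]
 [-104.993   -6.613  228.476]
 [ -70.294    8.053  262.525]]
lid [193.064 209.682 213.19 ]
[(array([456., 353., 210.]), 0.88)]
side 743 [[-122.644  -10.809  187.441]
 [-107.421    4.843  227.992]
 [ -69.996   11.477  262.881]]
lid [189.714 208.334 213.509]
[(array([441., 370., 216.]), 0.55)]
```

View pics/side25.png

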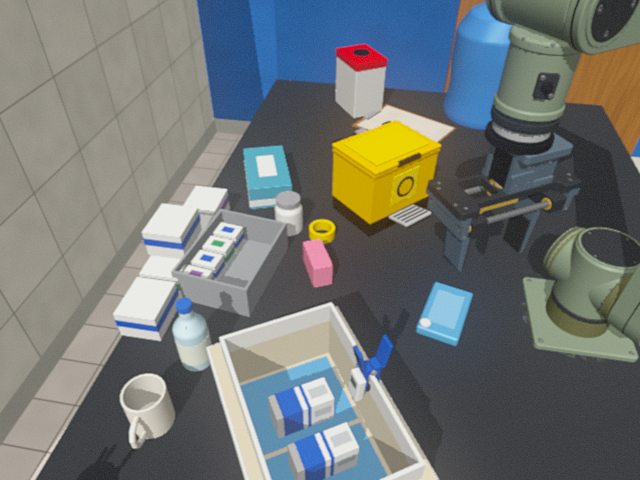

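View pics/scene25.png

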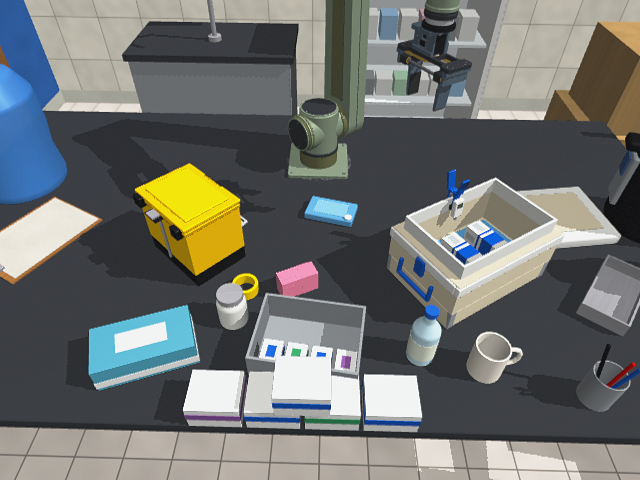

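Both views show the clip upright on the lip, at side (372,365) and scene (457,190). Both blue cartons stand in the box, the lid is shut, the pink carton has not moved, and no carton is left out.

```bash
python3 -c "
from h import *
print(env.job_done())"
```

```text
the job is handed in; nothing more can be done
None
```

The job is done as asked and handed in at about 37 s of the 210 s allowed. I pressed the pedal to its stop until the lid stayed up and dropped the one expired carton in the bin. I then pushed the lid shut from behind, set both good cartons upright in the cool box, and moved the clip onto the box's near inner lip with its capsule hanging inside.

**Last checks:**
- **Bin:** the lid lies flat at about 210 mm, as at the start. The red carton was seen inside before the lid closed.
- **Cool box:** both blue cartons stand on the floor of the box.
- **Clip:** it stands upright on the lip with its handle tops at 262 mm, which puts the pivot about 11 mm above the edge.
- **Everything else:** the pink carton and the other things look unmoved, and the gripper touches nothing.

**Contact forces:**
- **Pedal:** pressing it to the stop read about 98 N at the wrist, under the 120 N limit but higher than needed.
- **Good cartons:** the first touched the floor at about 13 N, the second at 3 N.

No check failed. Across cameras and arm, positions differed by only 1 to 3 mm.

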